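# Turn the food box against the corner post and slide it into the chiller

## Task

Put the square food box away in the small worktop chiller. Its pull lip must end up facing out, so first turn the box a quarter turn by pushing it against the chiller's corner post until it stands square before the mouth, close to the guide fence, with the lip pointing away from the mouth; then push it in through the swing flap, fully home against the back, so that the flap falls shut behind it. Keep the box flat on the worktop and leave the spice jars and the mug alone.

Things in the scene. Friction and masses are not known exactly. Their poses are not given: they have to be found in the camera images.
- chiller: pale grey-green worktop chiller with a dark flap, fixed. Origin on the worktop in the middle of its mouth; x runs level straight into the chiller, y to the left as seen looking in, z up. Housing 150 wide, x -2..171, roof underside 70 high, roof top 82 high, no sill: the box slides on the worktop. Nothing stands before the right half of the mouth.
- chiller_back (a point): middle of the foot of the chiller's inner back wall, 158 in from the mouth. Mouth and inside are 122 wide (chiller y -60..62). The roof edge keeps a vertical tool from following the box inside: lean the tool 25 to 45 degrees, tip forward, to push it home.
- fence_mid (a point): foot of the inner face of the aluminium guide fence, halfway along it (chiller x=-52, y=61). The fence is 40 high, 6 thick, and runs straight out from the left edge of the mouth, to the corner post 105 before the mouth.
- corner_post: fixed upright aluminium post with a black cap at the outer end of the fence, 16 in diameter, 54 high; origin on the worktop on its axis, at x=-105, y=69 of the chiller, so that its inner side is level with the fence's inner face.
- food_box: loose square cream box, terracotta lid, 110x110x50 high, 0.25 to 0.5 kg, too wide to grasp. Origin under its centre, z up, lip on its -x side. It starts before the post, +y side towards it, x axis some 90 (73 to 107) degrees clockwise of the chiller's x; in place the two x axes agree. With its +y side on the post it turns anticlockwise if its -y side is pushed right of the post. Home: origin at chiller x=103.
- box_lip (a point): middle of the outer face of the box's terracotta pull lip, 75 from the box's centre along its -x, 16 above its underside. The lip is 90 wide, z 6..27, sticks out 20: with the lip sideways the box does not pass the mouth. Fully home this point is at chiller x=28, just behind the flap.
- flap (a joint): flap hinge angle in rad: 0 shut (hanging), up to 1.5 swung inward. The dark flap is 116 wide, 39 long, hinged at x=5 of the chiller, 68 above the worktop (29 open below it), swings only inward and is pulled shut by a light spring (0.5 to 2.5 N at its lower edge).
- jar_white: bystander: small spice jar with white cap, 45 dia, 64 high, right of the chiller; origin under its centre.
- jar_green: bystander: small spice jar with green cap, 44 dia, 64 high, right of the chiller; origin under its centre.
- jar_pink: bystander: small spice jar with pink cap, 40 dia, 72 high, behind the fence; origin under its centre.
- mug: bystander: white mug, 92 x 127 x 95 high, left on the worktop beyond the box; origin under its centre.
There are look-alikes about, which are no part of the job. What is shaped like the food_box but pink is not meant.

How it is judged:
By the outcome, as a careful person would: the job done as asked, in the order asked, and still so for the second after the job is handed in, with the robot touching nothing.
It also fails if it takes over 72 s, if anything falls off the work surface, if the arm or the gripper's body presses on something with over 40 N, if the wrist force passes 120 N, or if a joint passes its speed limit or range.

## Robot

A 6-joint arm with a two-finger parallel gripper is mounted at the origin on a cart in front of the work surface, level with it; the furniture and walls round the work are solid. World frame = base frame: x ahead of the robot, y to its left, z up, the work surface at z = 0. Lengths are in m, angles in rad, forces in N, time in s.
With the tool pointing down it reaches from about 0.375 to 0.9 m from the base axis. Payload 3.1 kg.
Tool frame: the origin (TCP) lies between the finger pads; the fingertips stand 25 mm ahead of it and the grasp point (between the pads) lies 6 mm ahead of it; y points along the fingers, x is the direction in which the jaws open and shut, and the axes are right-handed (so a half turn about y gives the same grasp; the last joint's range is limited). The gripper opens to 87 mm and grips with 3 to 60 N. Pads are 19 mm wide; open, the fingers measure 117 mm over their backs; the gripper's body (75 mm by 190 mm) begins 51 mm behind the grasp point.
Start: joints at [-1.323, 0.527, 1.433, -0, 1.181, -0.178], TCP at [0.259, -0.569, 0.248] pointing down, gripper open.
Joint ranges: [-3.08, 3.08], [-0.75, 2.2], [0.22, 2.44], [-1.43, 4.57], [0, 2.65], [-2.85, 2.85]. Speed limits (rad/s): [2.79, 2.79, 3.14, 3.14, 3.14, 3.14].

## Interface

Orientations are given as a unit quaternion [x, y, z, w].
In Python, from rig import robot gives the robot as it stands.
- The arm moves only by the tool carry_out, never from a script. Its argument "moves" is a list of rows, each a list of 7 numbers: the opening, from 0 (shut) to 1 (fully open), then the shift along the tool's x, y, z in cm, then the turn, a rotation vector about the tool's x, y, z in rad. In form: [[grip, x, y, z, rx, ry, rz], ...]. A call has 1 to 20 rows; each row is the pose to reach, as a shift and turn from the pose commanded when the call began, along the tool's axes at that moment; what a row does not reach only later rows make up. A row lasts 1/10 s, in which the tool goes at most 50 mm and 8.59 degrees, less where a joint would pass 70% of its speed; a pose out of reach is approached as far as the arm can. A call with a gripper value outside its range is refused whole. The fingers move at their own pace and stop on an object; "force" is the grip in N (left out, the last holds). Time passes only in rows, so rows that repeat a pose let the fingers close. It gives the time, the measured TCP pose, the force and the opening at its end, in the units of the state.
- robot.get_obs(): the state, without advancing time (a new reading comes with each control period).
- robot.camera(name): name is "scene" or "top" or "wrist"; returns the picture (480x640x3 uint8, red, green, blue); there is no depth.
- robot.camera_params(name): a dict with "fx", "fy", "cx", "cy" (pixels), "k1" (the pictures are not rectified: a ray, as slopes to the right and down, at radius r is drawn at 1 + k1 r^2 times it, then the intrinsics apply), "extrinsics" (4x4, takes a point from camera to world coordinates); the wrist camera has in their place "mount" (4x4, takes a point from camera to tool coordinates, whose origin is the TCP and whose axes are the tool frame's). Camera axes: x right, y down, z forward; pixel columns grow to the right and rows downward; lengths in m; the calibration is good to about 2 mm. A picture is of the moment at which its call begins: read the wrist's pose just before it. camera_params takes no time and is no camera call.
- robot.hand_in(): hands the job in, once; it reports no verdict.
The state is a dict: "time": time; "q": joint angles; "joint_velocities": joint speeds; "joint_torque": joint torques, N m; "position": TCP position; "tool_rot": TCP orientation; "ft_force": force on the tool from outside, world axes, zero at the start; "moment": the same for the moment, N m; "grip_width": finger opening in m.
Only numpy, scipy, OpenCV 4.12 (cv2) and the standard library are available. Lean on these libraries where they do the work, as an engineer would, in place of code of your own. Each camera call takes 0.05 s, during which the arm holds its last target.

## Working session

There is one attempt and no reset: what is moved stays moved. The work goes in short steps, Python scripts to look and compute and a tool call to move; the robot and the scene stay as the last step left them, time stands still between calls to the robot, and variables do not carry over. Pictures are saved under pics/ and viewed, and the job is handed in when it is done.

Besides the shell and the picture viewer there is one more tool, called after "Emit:" in YAML: its name, and indented under it one key for each argument. carry_out: Moves the arm, as the interface text tells. Its arguments: {"type":"object","properties":{"moves":{"type":"array"},"force":{"type":"number"}},"required":["moves"]}

```bash
ls; mkdir -p pics; python3 - <<'E'
from rig import robot
import cv2,numpy as np
o=robot.get_obs();print({k:np.round(v,3) for k,v in o.items()})
for n in ["scene","top","wrist"]:
    im=robot.camera(n);cv2.imwrite(f"pics/{n}0.png",im[:,:,::-1])
    p=robot.camera_params(n);print(n,{k:np.round(v,4).tolist() for k,v in p.items()})
E
```

```text
pics
{'time': np.float64(0.0), 'q': array([-1.323,  0.528,  1.434, -0.   ,  1.181, -0.179]), 'joint_velocities': array([ 0.001, -0.002,  0.   , -0.   ,  0.002,  0.001]), 'joint_torque': array([-1.0000e-03, -4.4005e+01, -1.7659e+01,  6.3000e-02,  5.8000e-02,
       -0.0000e+00]), 'position': array([ 0.259, -0.568,  0.247]), 'tool_rot': array([-0.594,  0.383, -0.382,  0.595]), 'ft_force': array([ 0.695, -0.45 , -0.377]), 'moment': array([ 0.015, -0.041, -0.006]), 'grip_width': np.float64(0.087)}
scene {'fx': 485.0257, 'fy': 485.0257, 'cx': 314.7628, 'cy': 240.8868, 'k1': 0.0181, 'extrinsics': [[0.6535, -0.4107, 0.6358, -0.1694], [-0.7566, -0.3773, 0.534, -0.706], [0.0205, -0.83, -0.5574, 0.7026], [0.0, 0.0, 0.0, 1.0]]}
top {'fx': 448.1097, 'fy': 448.1097, 'cx': 320.5563, 'cy': 236.4048, 'k1': -0.0266, 'extrinsics': [[-0.0147, -0.9961, 0.0864, 0.4693], [-0.9999, 0.0144, -0.0044, -0.1015], [0.0031, -0.0865, -0.9962, 0.9996], [0.0, 0.0, 0.0, 1.0]]}
wrist {'fx': 397.9431, 'fy': 397.9431, 'cx': 317.8904, 'cy': 235.8897, 'k1': -0.09, 'mount': [[1.0, 0.0004, 0.0009, 0.0009], [-0.0007, -0.2996, 0.9541, -0.1376], [0.0006, -0.9541, -0.2996, 0.0821], [0.0, 0.0, 0.0, 1.0]]}
```

View pics/scene0.png

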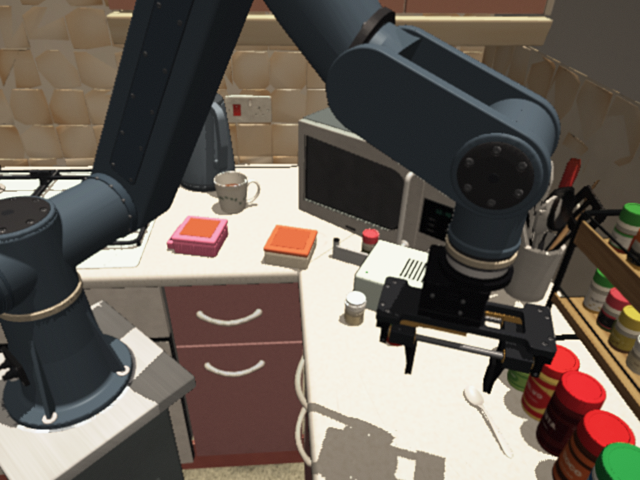

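View pics/top0.png

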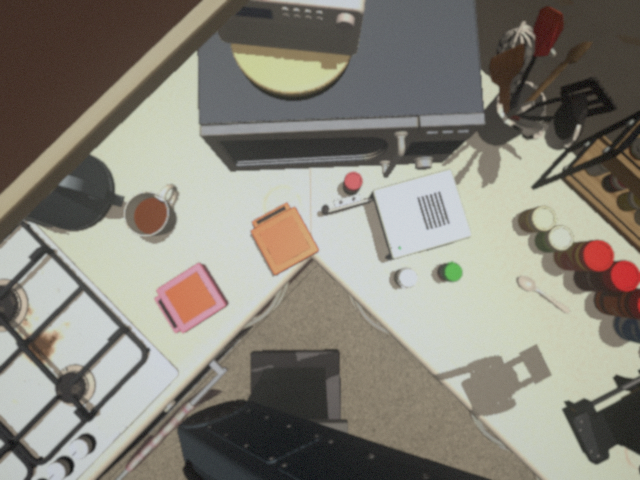

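View pics/wrist0.png

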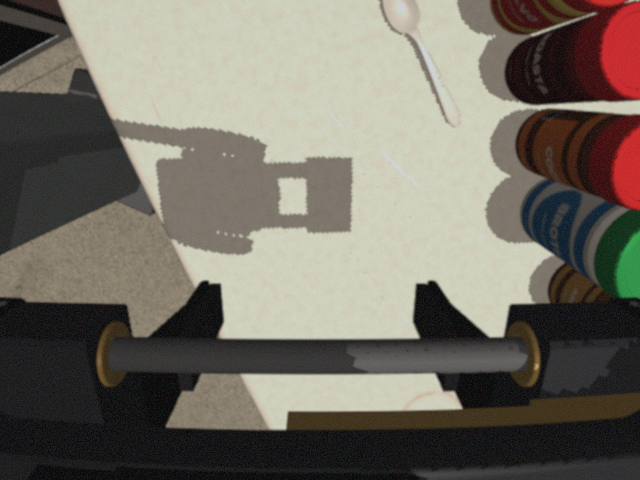

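```bash
cat > h.py <<'E'
import numpy as np,cv2
from rig import robot
from scipy.spatial.transform import Rotation as R
def ray(n,uv,T=None):
    p=robot.camera_params(n)
    d=np.array([(uv[0]-p['cx'])/p['fx'],(uv[1]-p['cy'])/p['fy']]);s=d.copy()
    for _ in range(10): s=d/(1+p['k1']*(s@s))
    E=np.array(p['extrinsics']) if 'extrinsics' in p else T@np.array(p['mount'])
    return E[:3,3],E[:3,:3]@np.array([s[0],s[1],1.])
def onz(n,uv,z,T=None):
    o,d=ray(n,uv,T); return o+d*(z-o[2])/d[2]
def toolT(o=None):
    o=o or robot.get_obs();T=np.eye(4);T[:3,:3]=R.from_quat(o['tool_rot']).as_matrix();T[:3,3]=o['position'];return T
def two(n1,a,n2,b):
    o1,d1=ray(n1,a);o2,d2=ray(n2,b)
    A=np.stack([d1,-d2],1);t=np.linalg.lstsq(A,o2-o1,rcond=None)[0]
    p=o1+d1*t[0];q=o2+d2*t[1];return (p+q)/2,np.linalg.norm(p-q)
def proj(n,P):
    p=robot.camera_params(n);E=np.array(p['extrinsics']);c=E[:3,:3].T@(np.array(P)-E[:3,3]);s=c[:2]/c[2];s=s*(1+p['k1']*(s@s))
    return np.array([p['fx']*s[0]+p['cx'],p['fy']*s[1]+p['cy']])
E
python3 - <<'E'
import cv2
im=cv2.imread('pics/top0.png');c=im[150:300,230:490];cv2.imwrite('pics/topc.png',cv2.resize(c,None,fx=3,fy=3,interpolation=cv2.INTER_CUBIC))
im=cv2.imread('pics/scene0.png');c=im[200:350,240:500];cv2.imwrite('pics/scenec.png',cv2.resize(c,None,fx=3,fy=3,interpolation=cv2.INTER_CUBIC))
from h import *
T=toolT();print(T.round(3))
E
```

```text
[[ 0.414 -0.     0.91   0.259]
 [-0.91   0.002  0.414 -0.568]
 [-0.002 -1.     0.     0.247]
 [ 0.     0.     0.     1.   ]]
```

View pics/topc.png

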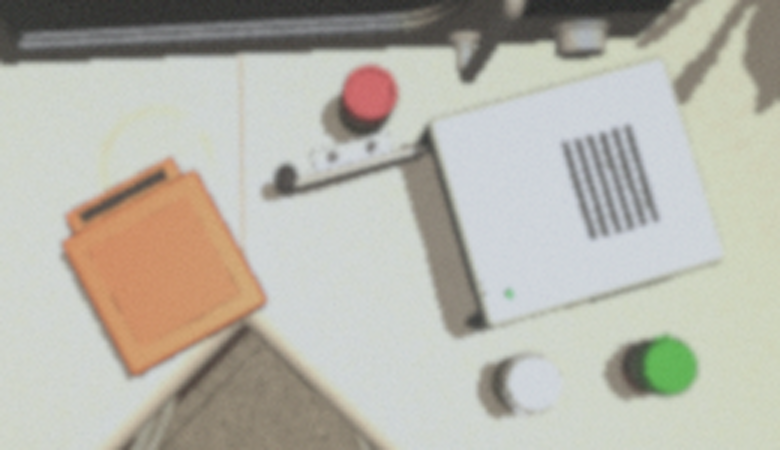

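View pics/scenec.png

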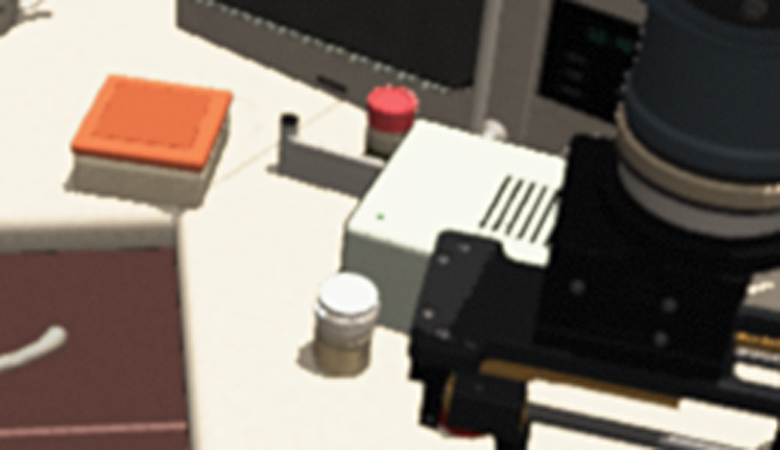

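```bash
python3 - <<'E'
from h import *
f=lambda u,v:((u+.5)/3-.5+230,(v+.5)/3-.5+150)
g=lambda u,v:((u+.5)/3-.5+240,(v+.5)/3-.5+200)
P=[onz('top',f(*c),.082)[:2] for c in [(432,121),(662,60),(722,260),(487,328)]]
P=np.array(P);print('roof',P.round(4),[np.linalg.norm(P[i]-P[(i+1)%4]).round(4) for i in range(4)])
dx=(P[1]-P[0]+P[2]-P[3]);a1=np.arctan2(dx[1],dx[0]);dy=(P[0]-P[3]+P[1]-P[2]);a2=np.arctan2(dy[1],dy[0])-np.pi/2
print('ang',a1,a2)
c=P.mean(0)
post=onz('top',f(286,178),.054)[:2]
print('post top',post,'two-view',two('top',f(286,178),'scene',g(290,119)))
print('roof corner two-view',two('top',f(432,121),'scene',g(418,122)),two('top',f(487,328),'scene',g(347,228)))
for a in (a1,a2,(a1+a2)/2):
    x=np.array([np.cos(a),np.sin(a)]);y=np.array([-x[1],x[0]]);o=c-x*.0845;print('mouth from roof',o,'from post',post+.105*x-.069*y)
B=np.array([onz('top',f(*c),.05)[:2] for c in [(65,242),(198,173),(265,300),(135,376)]]);print('box',B.round(4),B.mean(0),[np.linalg.norm(B[i]-B[(i+1)%4]).round(4) for i in range(4)])
bx=(B[3]-B[0]+B[2]-B[1]);print('box x ang',np.arctan2(bx[1],bx[0]), )
by=(B[1]-B[0]+B[2]-B[3]);print('box x ang via y',np.arctan2(by[1],by[0])-np.pi/2)
for a,b in [((198,173),(232,95)),((265,300),(207,166)),((65,242),(110,77)),((135,376),(74,150))]: print(two('top',f(*a),'scene',g(*b)))
for n,u,z in [('white',(530,383),.064),('green',(668,366),.064),('pink',(370,94),.072)]: print(n,onz('top',f(*u),z).round(3))
for u in [(250,318),(100,448),(390,448)]: print('edge',onz('top',f(*u),0).round(3))
E
```

```text
roof [[ 0.644  -0.2173]
 [ 0.685  -0.3789]
 [ 0.5446 -0.4147]
 [ 0.5003 -0.2513]] [np.float64(0.1667), np.float64(0.1449), np.float64(0.1693), np.float64(0.1477)]
ang -1.314289755374816 -1.329944190666944
post top [ 0.60977229 -0.11602823] two-view (array([ 0.61074563, -0.11699997,  0.05321825]), np.float64(0.002558291973222468))
roof corner two-view (array([ 0.64432313, -0.21738292,  0.07942263]), np.float64(0.0005344081908854964)) (array([ 0.50162241, -0.25348787,  0.07681045]), np.float64(0.0035122687250900837))
mouth from roof [ 0.5720353  -0.23379319] from post [ 0.56966863 -0.23509837]
mouth from roof [ 0.5733174  -0.23346762] from post [ 0.56780965 -0.234456  ]
mouth from roof [ 0.57267572 -0.23362789] from post [ 0.56873788 -0.23478082]
box [[ 0.5668  0.0415]
 [ 0.6149 -0.0534]
 [ 0.5235 -0.0999]
 [ 0.4713 -0.0076]] [ 0.54410979 -0.02984277] [np.float64(0.1064), np.float64(0.1025), np.float64(0.106), np.float64(0.1074)]
box x ang -2.6686155245580148
box x ang via y -2.6496286315629693
(array([ 0.61545929, -0.05323673,  0.04628576]), np.float64(7.392748179187536e-05))
(array([ 0.52547911, -0.10166167,  0.04428262]), np.float64(0.004855296979114911))
(array([0.56737043, 0.04203357, 0.04565686]), np.float64(0.0003978196016523562))
(array([ 0.47282079, -0.00847676,  0.04278394]), np.float64(0.004380400891837466))
white [ 0.462 -0.283  0.064]
green [ 0.473 -0.38   0.064]
pink [ 0.666 -0.176  0.072]
edge [ 0.513 -0.088  0.   ]
edge [0.419 0.024 0.   ]
edge [ 0.416 -0.19   0.   ]
```

Emit:
carry_out:
  moves:
    - [0,-23.3,0,22.9,0,-0.8,0]
    - [0,-46.6,0,45.7,0,-1.625,0]
    - [0,-46.6,0,45.7,0,-1.625,0]
    - [0,-46.6,0,45.7,0,-1.625,0]
    - [0,-46.6,0,45.7,0,-1.625,0]
    - [0,-46.6,0,45.7,0,-1.625,0]
    - [0,-46.6,0,45.7,0,-1.625,0]
    - [0,-46.6,0,45.7,0,-1.625,0]
    - [0,-46.6,0,45.7,0,-1.625,0]
    - [0,-46.6,0,45.7,0,-1.625,0]
    - [0,-46.6,0,45.7,0,-1.625,0]
    - [0,-46.6,0,45.7,0,-1.625,0]
    - [0,-46.6,0,45.7,0,-1.625,0]
    - [0,-46.6,0,45.7,0,-1.625,0]
    - [0,-46.6,0,45.7,0,-1.625,0]
    - [0,-46.6,0,45.7,0,-1.625,0]
    - [0,-46.6,0,45.7,0,-1.625,0]

```text
time: 1.85
position: [0.4814, 0.0431, 0.2474]
tool_rot: [0.687, 0.167, -0.168, -0.687]
ft_force: [0.4, 0.0, -0.7]
grip_width: 0.0006
```

```bash
python3 - <<'E'
from h import *
o=robot.get_obs();print({k:np.round(v,3) for k,v in o.items()});print(toolT().round(3))
for n in ["scene","top","wrist"]: cv2.imwrite(f"pics/{n}1.png",robot.camera(n)[:,:,::-1])
E
```

```text
{'time': np.float64(1.85), 'q': array([-0.142,  0.338,  1.779, -0.   ,  1.025, -0.621]), 'joint_velocities': array([-0.007, -0.001, -0.003,  0.003, -0.001,  0.002]), 'joint_torque': array([ 4.4300e-01, -3.2563e+01, -1.5242e+01,  5.3000e-02,  7.9000e-02,
       -3.0000e-03]), 'position': array([0.481, 0.043, 0.247]), 'tool_rot': array([ 0.687,  0.167, -0.168, -0.687]), 'ft_force': array([ 0.422,  0.013, -0.747]), 'moment': array([-0.008, -0.105,  0.025]), 'grip_width': np.float64(0.001)}
[[ 0.888 -0.001 -0.461  0.481]
 [ 0.461 -0.     0.888  0.043]
 [-0.001 -1.     0.     0.247]
 [ 0.     0.     0.     1.   ]]
```

View pics/scene1.png

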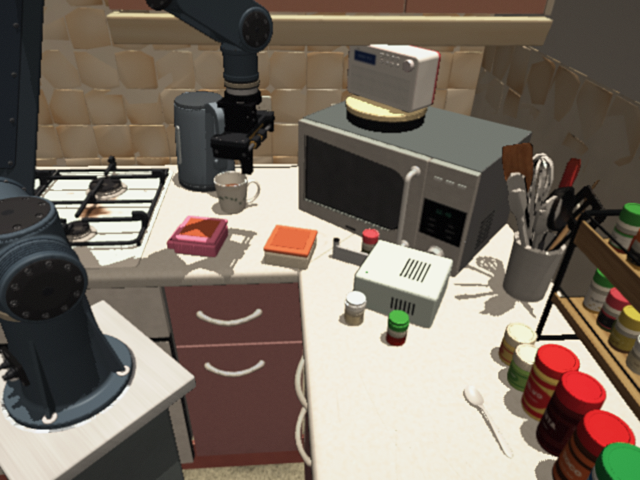

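View pics/wrist1.png

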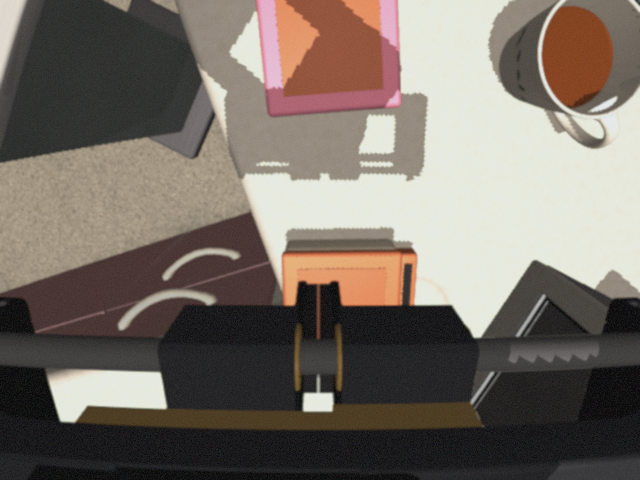

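View pics/top1.png

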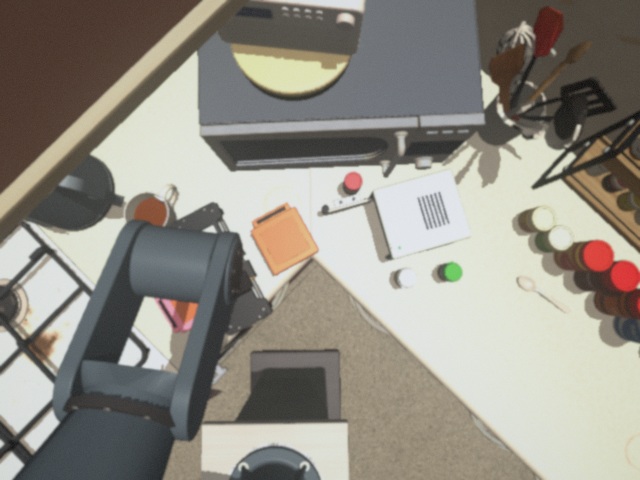

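Emit:
carry_out:
  moves:
    - [0,0.6,4,0,0,0,0]
    - [0,1.2,8,0,0,0,0]
    - [0,1.7,12,0,0,0,0]
    - [0,1.7,16,0,0,0,0]
    - [0,1.7,19,0,0,0,0]
    - [0,1.7,20.1,0,0,0,0]
    - [0,1.7,20.1,-1,0,0,0]
    - [0,1.7,20.1,-2,0,0,0]
    - [0,1.7,20.1,-2.6,0,0,0]
    - [0,1.7,20.1,-3.2,0,0,0]
    - [0,1.7,20.1,-3.8,0,0,0]
    - [0,1.7,20.1,-4.4,0,0,0]
    - [0,1.7,20.1,-5,0,0,0]
    - [0,1.7,20.1,-5.6,0,0,0]
    - [0,1.7,20.1,-6.2,0,0,0]
    - [0,1.7,20.1,-6.2,0,0,0]

```text
time: 3.6
position: [0.5267, -0.0038, 0.0464]
tool_rot: [0.687, 0.169, -0.168, -0.686]
ft_force: [-0.9, -0.0, -0.5]
grip_width: 0.0004
```

```bash
cat >> h.py <<'E'
def snap(k,names=("scene","top","wrist")):
    for n in names:
        im=robot.camera(n)[:,:,::-1];cv2.imwrite(f"pics/{n}{k}.png",im)
        if n=='top': c=im[150:300,230:490]
        elif n=='scene': c=im[200:350,230:490]
        else: continue
        cv2.imwrite(f"pics/{n}{k}c.png",cv2.resize(c,None,fx=3,fy=3,interpolation=cv2.INTER_CUBIC))
E
python3 - <<'E'
from h import *
snap(2)
E
```

```text
(no output)
```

View pics/scene2c.png

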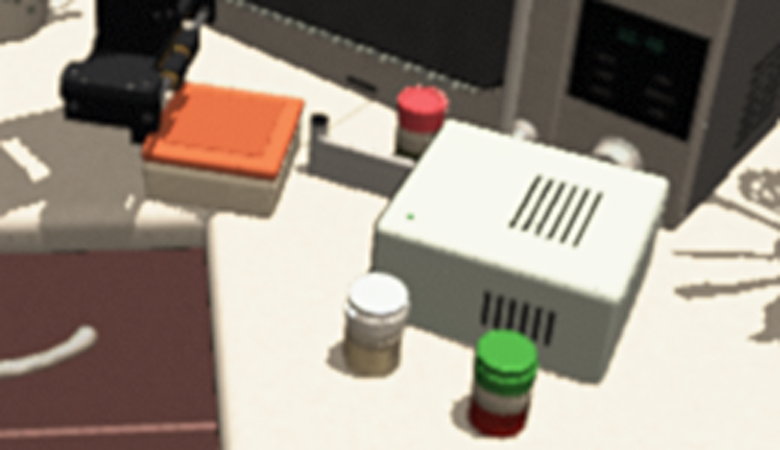

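View pics/top2c.png

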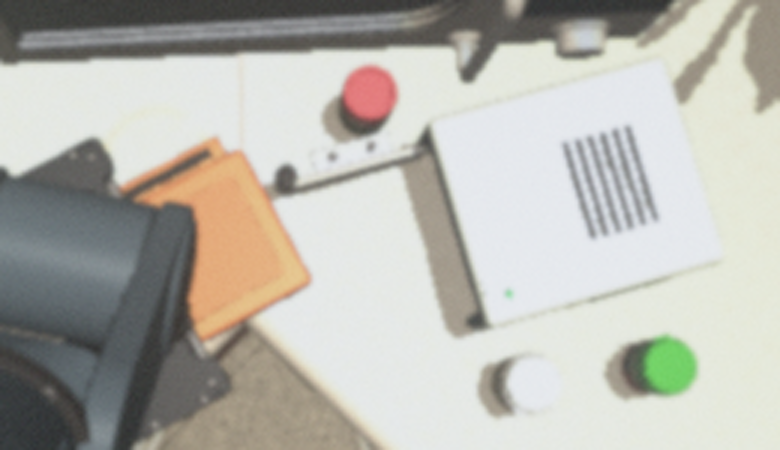

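```bash
cat >> h.py <<'E'
CA=-1.32;CO=np.array([.571,-.2342])
def w2c(p,a=None): 
    x=np.array([np.cos(CA),np.sin(CA)]);y=np.array([-x[1],x[0]]);d=np.array(p)[:2]-CO;return np.array([d@x,d@y])
def c2w(p):
    x=np.array([np.cos(CA),np.sin(CA)]);y=np.array([-x[1],x[0]]);return CO+p[0]*x+p[1]*y
f3=lambda u,v:((u+.5)/3-.5+230,(v+.5)/3-.5+150)
def edge(c1,c2,z=.05):
    "c1 = -x+y corner, c2 = +x+y corner (top crop px)"
    A,B=[w2c(onz('top',f3(*c),z)) for c in (c1,c2)]
    d=B-A;th=np.arctan2(d[1],d[0]);u=d/np.linalg.norm(d);n=np.array([-u[1],u[0]]);cen=(A+B)/2-n*.055
    print('len',np.linalg.norm(d).round(4),'ang',np.degrees(th).round(1),'centre',cen.round(4));return th,cen
E
python3 - <<'E'
from h import *
th,c=edge((240,152),(308,278))
u=np.array([np.cos(th),np.sin(th)]);n=np.array([-u[1],u[0]])
P=w2c(onz('top',f3(286,178),.054));t=w2c(robot.get_obs()['position'])
for p in (P,t): print(p.round(4),'body',((p-c)@u).round(4),((p-c)@n).round(4))
E
```

```text
len 0.1023 ang -77.0 centre [-0.1735  0.0319]
[-0.1049  0.0669] body -0.0187 0.0748
[-0.2348  0.0141] body 0.0036 -0.0637
```

Emit:
carry_out:
  moves:
    - [0,0,0,-0.6,0,0,0]
    - [0,0,0,-1.2,0,0,0]
    - [0,-0.6,0,-1.4,0,-0.05,0]
    - [0,-1.25,0,-1.6,0,-0.1,0]
    - [0,-1.9,0,-1.8,0,-0.15,0]
    - [0,-2.5,0,-2.05,0,-0.2,0]
    - [0,-3.05,0,-2.3,0,-0.25,0]
    - [0,-3.65,0,-2.6,0,-0.3,0]
    - [0,-4.2,0,-2.95,0,-0.35,0]
    - [0,-4.75,0,-3.25,0,-0.4,0]
    - [0,-5.3,0,-3.65,0,-0.45,0]
    - [0,-5.8,0,-4.0,0,-0.5,0]
    - [0,-5.8,0,-4.0,0,-0.5,0]

```text
time: 5.05
position: [0.4909, -0.0651, 0.0463]
tool_rot: [-0.623, -0.332, 0.334, 0.625]
ft_force: [-4.4, -0.1, 2.1]
grip_width: 0.0003
```

```bash
python3 - <<'E'
from h import *
snap(3,("scene","top"))
E
```

```text
(no output)
```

View pics/scene3c.png

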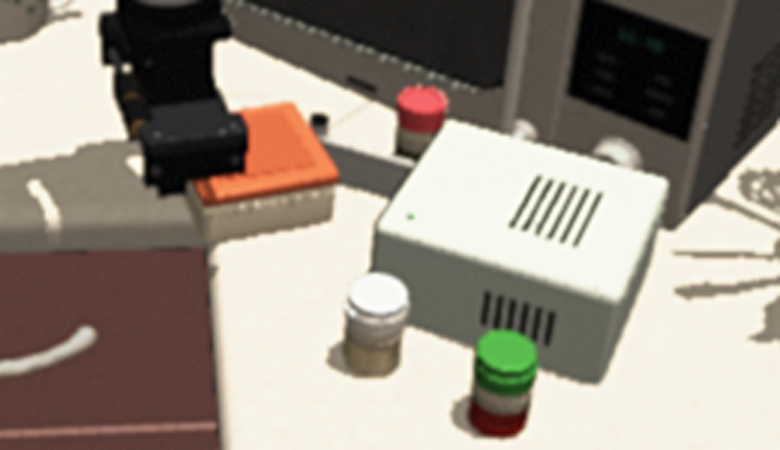

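View pics/top3c.png

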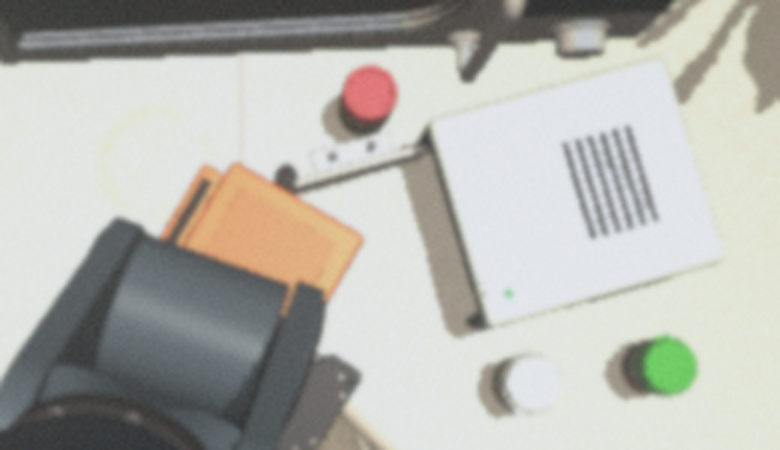

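```bash
python3 - <<'E'
from h import *
th,c=edge((237,165),(363,240))
u=np.array([np.cos(th),np.sin(th)]);n=np.array([-u[1],u[0]])
P=w2c(onz('top',f3(286,178),.054));T=toolT();t=w2c(T[:3,3])
print('tool yaw-> face ang in chiller', np.degrees(np.arctan2(-T[1,2],-T[0,2])-CA)-90)
for p in (P,t): print(p.round(4),'body',((p-c)@u).round(4),((p-c)@n).round(4))
r=t-P
def row(th2,extra=.002,x0=None):
    a=np.radians(th2); 
for d in range(-42,1,6):
    pass
# arcs: keep body-frame offset r0 of tool from post (normal distance .126, +extra)
r0=np.array([(r@u),-.1255+.0]); print('r0',r0)
th0=np.arctan2(-T[1,2],-T[0,2])-CA-np.pi/2
for k in range(1,16):
    a=th0+ (0-th0)*k/15
    u2=np.array([np.cos(a),np.sin(a)]);n2=np.array([-u2[1],u2[0]])
    tp=P+u2*r0[0]+n2*r0[1]; w=c2w(tp)-T[:2,3]
    s=T[:3,:3].T@np.array([w[0],w[1],0]); print(k,np.degrees(a).round(1),(s*100).round(2),'ry',-(a-th0).round(3))
E
```

```text
len 0.1045 ang -46.2 centre [-0.1394  0.0099]
tool yaw-> face ang in chiller -48.20990366898737
[-0.1049  0.0669] body -0.0172 0.0644
[-0.1839 -0.0355] body 0.0019 -0.0635
r0 [ 0.01910781 -0.1255    ]
1 -45.0 [-0.25 -0.   -0.29] ry -0.056
2 -41.8 [-0.94 -0.   -0.46] ry -0.112
3 -38.6 [-1.62  0.   -0.66] ry -0.168
4 -35.4 [-2.29  0.   -0.9 ] ry -0.224
5 -32.1 [-2.95  0.   -1.18] ry -0.28
6 -28.9 [-3.58 -0.   -1.5 ] ry -0.337
7 -25.7 [-4.2  -0.   -1.85] ry -0.393
8 -22.5 [-4.8  -0.   -2.24] ry -0.449
9 -19.3 [-5.38 -0.   -2.66] ry -0.505
10 -16.1 [-5.93 -0.   -3.1 ] ry -0.561
11 -12.9 [-6.46 -0.   -3.59] ry -0.617
12 -9.6 [-6.95 -0.   -4.09] ry -0.673
13 -6.4 [-7.42 -0.01 -4.63] ry -0.729
14 -3.2 [-7.86 -0.01 -5.19] ry -0.785
15 0.0 [-8.27 -0.01 -5.78] ry -0.841
```

Emit:
carry_out:
  moves:
    - [0,-0.3,0,-0.3,0,-0.056,0]
    - [0,-0.95,0,-0.5,0,-0.112,0]
    - [0,-1.6,0,-0.7,0,-0.168,0]
    - [0,-2.3,0,-0.9,0,-0.224,0]
    - [0,-2.95,0,-1.2,0,-0.28,0]
    - [0,-3.6,0,-1.5,0,-0.337,0]
    - [0,-4.2,0,-1.85,0,-0.393,0]
    - [0,-4.8,0,-2.25,0,-0.449,0]
    - [0,-5.4,0,-2.65,0,-0.505,0]
    - [0,-5.95,0,-3.1,0,-0.561,0]
    - [0,-6.45,0,-3.6,0,-0.617,0]
    - [0,-6.95,0,-4.1,0,-0.673,0]
    - [0,-6.95,0,-4.1,0,-0.673,0]

```text
time: 6.45
position: [0.484, -0.1446, 0.0461]
tool_rot: [-0.475, -0.519, 0.522, 0.482]
ft_force: [-10.2, -1.3, 4.6]
grip_width: 0.0004
```

```bash
python3 - <<'E'
from h import *
snap(4,("scene","top"))
E
```

```text
(no output)
```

View pics/scene4c.png

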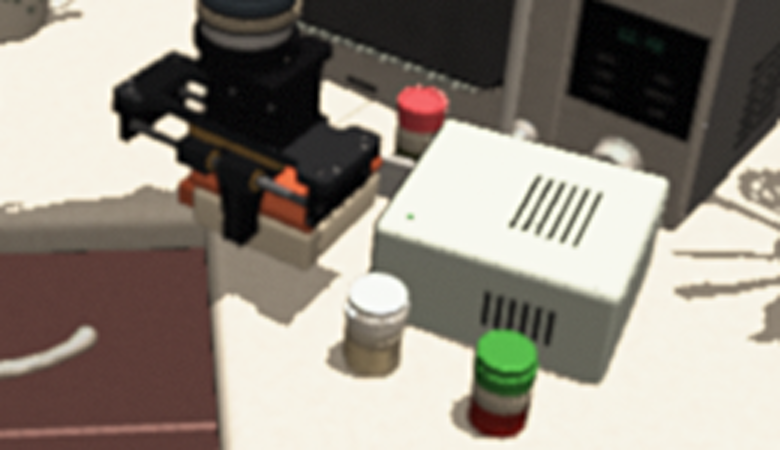

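View pics/top4c.png

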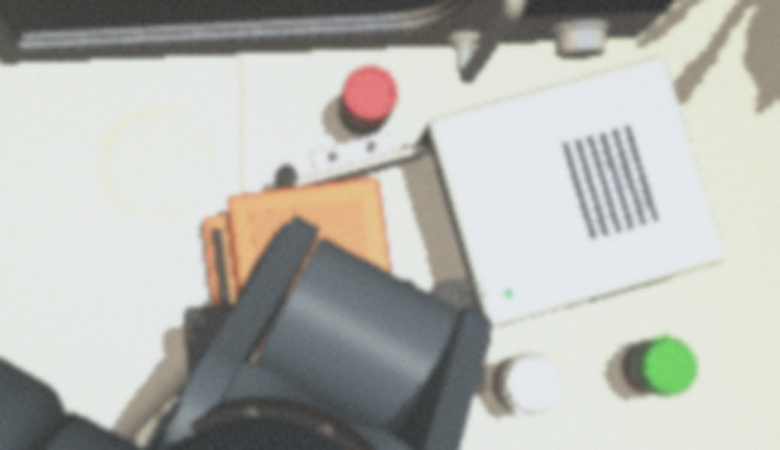

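```bash
python3 - <<'E'
from h import *
th,c=edge((230,197),(381,179))
u=np.array([np.cos(th),np.sin(th)]);n=np.array([-u[1],u[0]])
P=w2c(onz('top',f3(286,178),.054));T=toolT();t=w2c(T[:3,3])
th0=np.arctan2(-T[1,2],-T[0,2])-CA-np.pi/2
print('tool', np.degrees(th0))
for p in (P,t): print(p.round(4),'body',((p-c)@u).round(4),((p-c)@n).round(4))
F=[w2c(onz('top',f3(*p),.04)) for p in ((300,190),(415,155))];print('fence',F)
r=t-P;r0=np.array([(r@u),r@n]);print(r0)
for k in range(1,6):
    a=th0+ (0-th0)*k/5
    u2=np.array([np.cos(a),np.sin(a)]);n2=np.array([-u2[1],u2[0]])
    tp=P+u2*r0[0]+n2*r0[1]; w=c2w(tp)-T[:2,3]
    s=T[:3,:3].T@np.array([w[0],w[1],0]); print(k,np.degrees(a).round(1),(s*100).round(2),'ry',-(a-th0).round(3))
E
```

```text
len 0.1084 ang -8.3 centre [-0.101   0.0024]
tool -9.546835283260284
[-0.1049  0.0669] body -0.0131 0.0632
[-0.1085 -0.062 ] body 0.002 -0.0649
fence [array([-0.09669684,  0.05779649]), array([-0.00981778,  0.0606339 ])]
[ 0.01510704 -0.1280725 ]
1 -7.6 [-0.15 -0.   -0.02] ry -0.033
2 -5.7 [-0.58 -0.   -0.09] ry -0.067
3 -3.8 [-1.   -0.01 -0.18] ry -0.1
4 -1.9 [-1.42 -0.01 -0.28] ry -0.133
5 0.0 [-1.83 -0.01 -0.39] ry -0.167
```

Emit:
carry_out:
  moves:
    - [0,-0.4,0,-0.05,0,-0.04,0]
    - [0,-0.8,0,-0.1,0,-0.08,0]
    - [0,-1.3,0,-0.2,0,-0.12,0]
    - [0,-1.7,0,-0.3,0,-0.15,0]
    - [0,-2.2,0,-0.4,0,-0.165,0]
    - [0,-2.2,0,-0.4,0,-0.165,0]

```text
time: 7.15
position: [0.4902, -0.166, 0.0458]
tool_rot: [-0.431, -0.557, 0.559, 0.437]
ft_force: [-8.4, -0.0, 1.8]
grip_width: 0.0004
```

```bash
python3 - <<'E'
from h import *
snap(5,("scene","top"))
E
```

```text
(no output)
```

View pics/scene5c.png

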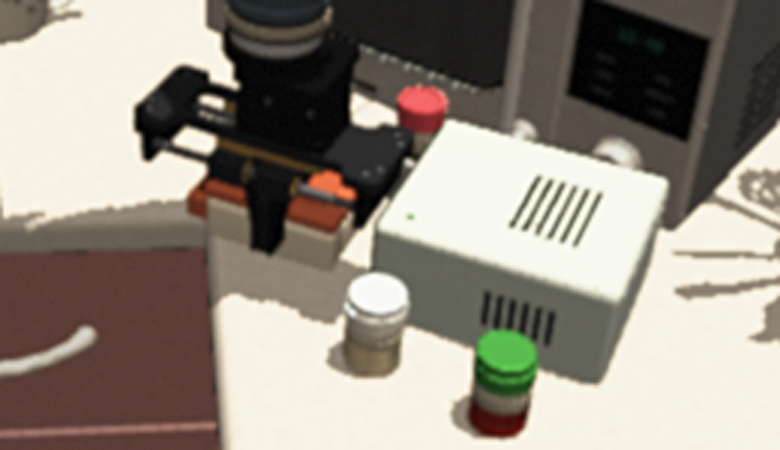

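View pics/top5c.png

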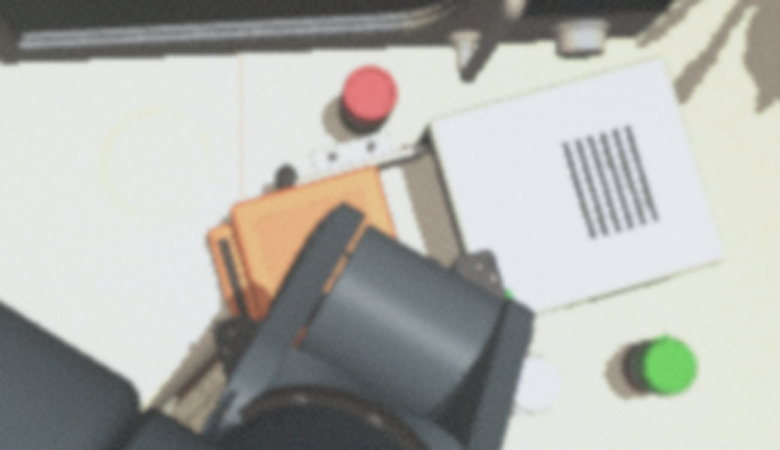

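Emit:
carry_out:
  moves:
    - [0,-0.2,0,-0.2,0,-0.01,0]
    - [0,-0.2,0,-0.2,0,-0.01,0]
    - [0,-0.2,0,1,0,-0.01,0]
    - [0,-0.2,-3,3,0,-0.01,0]
    - [0,2,-8,3,0,-0.01,0]
    - [0,7,-13,3,0,-0.01,0]
    - [0,12,-16,3,0,-0.01,0]
    - [0,17,-17,3,0,-0.01,0]
    - [0,22,-17,4,0,-0.01,0]
    - [0,22,-17,4,0,-0.01,0]

```text
time: 8.25
position: [0.4014, 0.0382, 0.218]
tool_rot: [0.433, 0.561, -0.559, -0.43]
ft_force: [0.5, 0.9, -0.3]
grip_width: 0.0003
```

```bash
python3 - <<'E'
from h import *
snap(6)
o=robot.get_obs();print(o['q'].round(3));print(toolT().round(4))
E
```

```text
[-0.186  0.281  1.997 -0.     0.859 -2.018]
[[-0.2583  0.0047 -0.9661  0.402 ]
 [ 0.9661 -0.0011 -0.2583  0.0373]
 [-0.0023 -1.     -0.0043  0.2174]
 [ 0.      0.      0.      1.    ]]
```

View pics/scene6c.png

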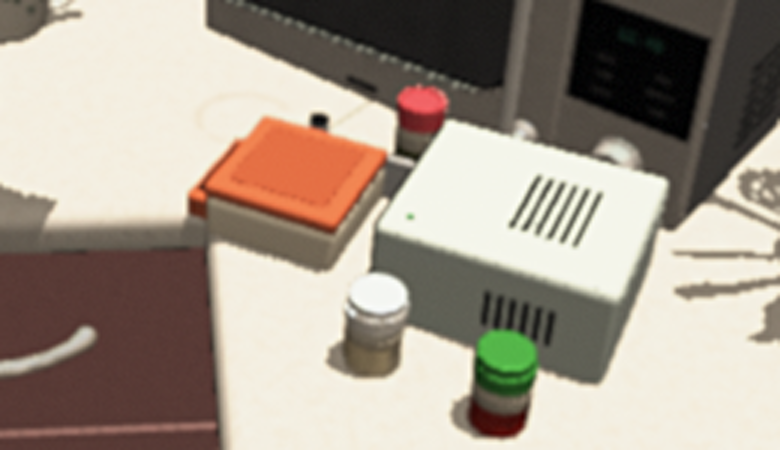

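View pics/top6c.png

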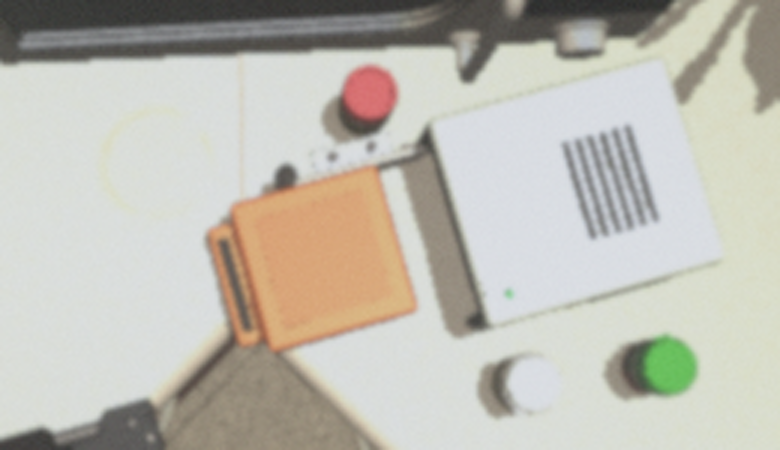

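View pics/wrist6.png

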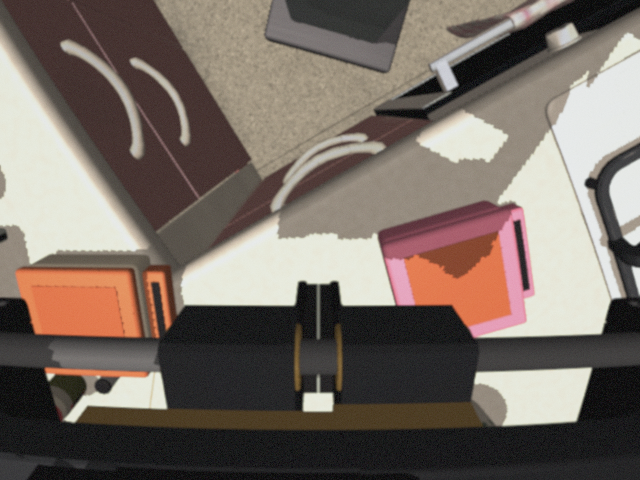

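```bash
python3 - <<'E'
from h import *
im=cv2.imread('pics/top6.png');hsv=cv2.cvtColor(im,cv2.COLOR_BGR2HSV)
m=cv2.inRange(hsv,(5,80,80),(20,255,255));m[:,:300]=0;m[:,380:]=0;m[:190]=0;m[280:]=0
cs,_=cv2.findContours(m,cv2.RETR_EXTERNAL,cv2.CHAIN_APPROX_NONE);c=max(cs,key=cv2.contourArea)
print(cv2.minAreaRect(c))
B=np.array([w2c(onz('top',f3(*c),.05)) for c in [(233,204),(379,167),(415,309),(272,350)]])
print('box',B.round(4),'centre',B.mean(0).round(4))
for a,b in ((1,0),(2,3)): d=B[a]-B[b];print(np.degrees(np.arctan2(d[1],d[0])).round(2))
for a,b in ((0,3),(1,2)): d=B[a]-B[b];print(np.degrees(np.arctan2(d[1],d[0])).round(2)-90)
# chiller roof contour via hough-free: mask bright
for r in [[(432,121),(662,60),(722,260),(487,328)]]:
    Q=np.array([w2c(onz('top',f3(*c),.082)) for c in r]);print(Q.round(4))
E
```

```text
((332.1780700683594, 236.83538818359375), (52.26142120361328, 61.0284538269043), 73.81079864501953)
box [[-0.146   0.0593]
 [-0.0385  0.0577]
 [-0.0412 -0.0466]
 [-0.1464 -0.048 ]] centre [-0.093   0.0056]
-0.85
0.75
-0.23000000000000398
-1.480000000000004
[[ 0.0017  0.0749]
 [ 0.1685  0.0745]
 [ 0.1683 -0.0704]
 [-0.001  -0.0727]]
```

```bash
cat >> h.py <<'E'
def target(cx,cy,z,lean):
    X=np.array([np.cos(CA),np.sin(CA),0]);Y=np.array([-X[1],X[0],0]);Z=np.array([0,0,1.])
    Rt=np.stack([Y,-Z,-X],1)@R.from_rotvec([-lean,0,0]).as_matrix()
    return np.append(c2w((cx,cy)),z),Rt
def rel(cx,cy,z,lean):
    p,Rt=target(cx,cy,z,lean);T=toolT()
    print('shift cm',(T[:3,:3].T@(p-T[:3,3])*100).round(2),'turn',R.from_matrix(T[:3,:3].T@Rt).as_rotvec().round(3),'world',p.round(3))
def where():
    T=toolT();p=w2c(T[:3,3]);lead=T[:3,3]+.025*T[:3,1]-.0095*T[:3,2]
    print('tcp chiller',p.round(4),'z',T[2,3].round(4),'lead',w2c(lead).round(4),lead[2].round(4),'q',robot.get_obs()['q'].round(2))
E
python3 - <<'E'
from h import *
rel(-.26,.006,.2,0)
rel(-.26,.006,.12,0.7)
E
```

```text
shift cm [ -4.6    1.8  -10.18] turn [0.005 1.581 0.002] world [0.512 0.019 0.2  ]
shift cm [ -4.58   9.8  -10.15] turn [-0.541  1.509  0.553] world [0.512 0.019 0.12 ]
```

Emit:
carry_out:
  moves:
    - [0.5,-4.6,1.8,-10.2,0,0.15,0]
    - [0.5,-4.6,1.8,-10.2,0,0.3,0]
    - [0.5,-4.6,1.8,-10.2,0,0.45,0]
    - [0.5,-4.6,1.8,-10.2,0,0.6,0]
    - [0.5,-4.6,1.8,-10.2,0,0.75,0]
    - [0.5,-4.6,1.8,-10.2,0,0.9,0]
    - [0.5,-4.6,1.8,-10.2,0,1.05,0]
    - [0.5,-4.6,1.8,-10.2,0,1.2,0]
    - [0.5,-4.6,1.8,-10.2,0,1.35,0]
    - [0.5,-4.6,1.8,-10.2,0,1.5,0]
    - [0.5,-4.6,1.8,-10.2,0,1.58,0]
    - [0.5,-4.6,1.8,-10.2,0,1.58,0]
    - [0.5,-4.6,1.8,-10.2,0,1.58,0]

```text
time: 9.7
position: [0.5127, 0.0166, 0.1984]
tool_rot: [0.702, 0.088, -0.087, -0.701]
ft_force: [-0.0, -0.9, 0.4]
grip_width: 0.0434
```

```bash
python3 - <<'E'
from h import *
where(); snap(7,("wrist",))
rel(-.25,.006,.14,0.7)
E
```

```text
tcp chiller [-0.2575  0.0058] z 0.1984 lead [-0.2479  0.0058] 0.1734 q [-0.19  0.45  1.76 -0.    0.93 -0.43]
shift cm [ 0.04  5.84 -0.78] turn [-0.699 -0.002  0.   ] world [0.515 0.009 0.14 ]
```

View pics/wrist7.png

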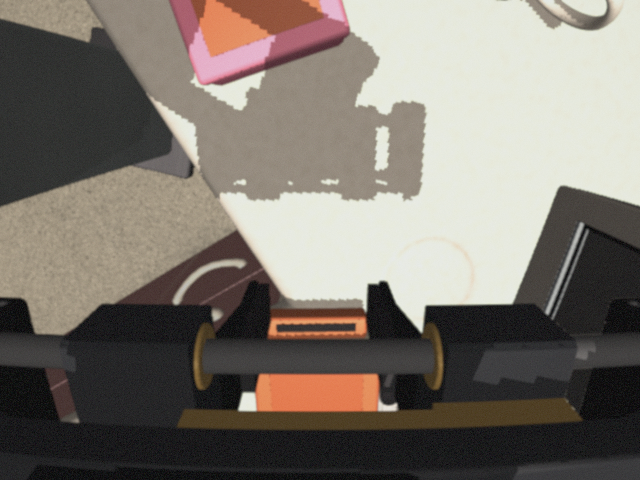

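Emit:
carry_out:
  moves:
    - [0.5,0,1,0,-0.12,0,0]
    - [0.5,0,2,-0.3,-0.24,0,0]
    - [0.5,0,3,-0.5,-0.36,0,0]
    - [0.5,0,4,-0.6,-0.48,0,0]
    - [0.5,0,5,-0.8,-0.6,0,0]
    - [0.5,0,5.8,-0.8,-0.7,0,0]
    - [0.5,0,5.8,-0.8,-0.7,0,0]
    - [0.5,0,5.8,-0.8,-0.7,0,0]

```text
time: 10.55
position: [0.5136, 0.0105, 0.1401]
tool_rot: [0.899, 0.113, -0.053, -0.419]
ft_force: [0.4, -0.9, 0.3]
grip_width: 0.0435
```

```bash
python3 - <<'E'
from h import *
where(); snap(8,("scene","wrist"))
rel(-.2234,.006,.033,0.7)
rel(-.17,.006,.033,0.7)
E
```

```text
tcp chiller [-0.2513  0.0052] z 0.1401 lead [-0.2279  0.0051] 0.1271 q [ 0.15  0.66  1.87 -1.02  0.85  0.69]
shift cm [ 0.04 10.03  4.91] turn [-0.001 -0.003 -0.   ] world [ 0.521 -0.016  0.033]
shift cm [ 0.05 13.46  0.82] turn [-0.001 -0.003 -0.   ] world [ 0.535 -0.068  0.033]
```

View pics/scene8.png

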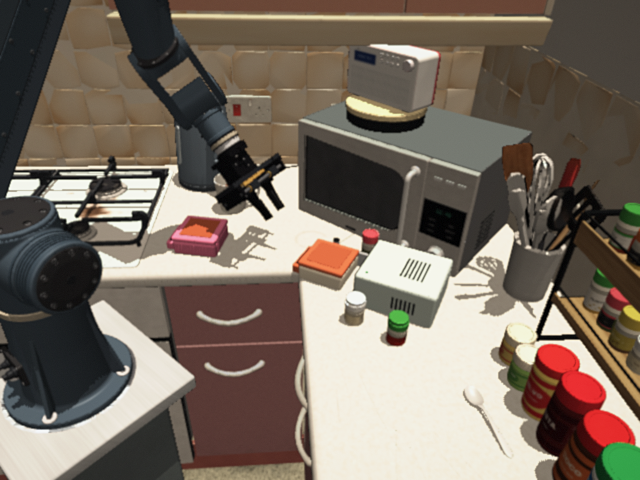

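View pics/wrist8.png

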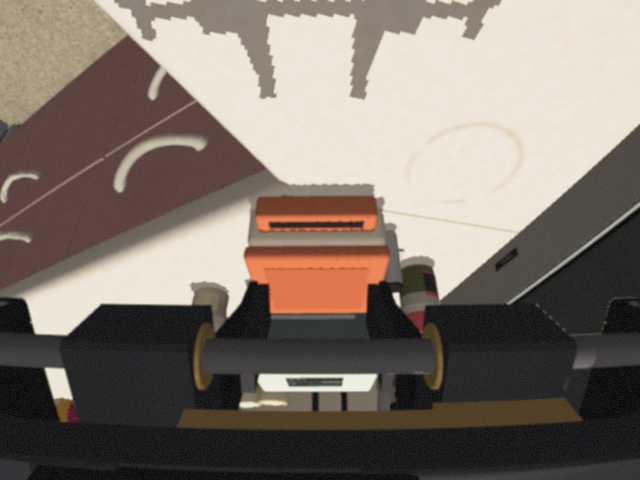

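Emit:
carry_out:
  moves:
    - [0.5,0,2.5,1.2,0,0,0]
    - [0.5,0,5,2.4,0,0,0]
    - [0.5,0,7.5,3.7,0,0,0]
    - [0.5,0,9,4.4,0,0,0]
    - [0.5,0,10,4.9,0,0,0]
    - [0.5,0,10,4.9,0,0,0]
    - [0.5,0,10.65,4.15,0,0,0]
    - [0.5,0,11.3,3.35,0,0,0]
    - [0.5,0,11.9,2.6,0,0,0]
    - [0.5,0,12.25,2.2,0,0,0]
    - [0.5,0,12.6,1.85,0,0,0]
    - [0.5,0,12.9,1.45,0,0,0]
    - [0.5,0,13.2,1.05,0,0,0]
    - [0.5,0,13.5,0.7,0,0,0]
    - [0.5,0,13.85,0.3,0,0,0]
    - [0.5,0,13.85,0.3,0,0,0]

```text
time: 12.25
position: [0.5349, -0.0749, 0.0327]
tool_rot: [0.9, 0.112, -0.052, -0.418]
ft_force: [0.2, 1.2, 0.4]
grip_width: 0.0435
```

```bash
python3 - <<'E'
from h import *
where(); snap(9); print(robot.get_obs()['ft_force'])
E
```

```text
tcp chiller [-0.1633  0.0046] z 0.0327 lead [-0.1399  0.0045] 0.0197 q [-0.02  0.87  1.89 -1.38  0.69  0.97]
[ 0.1522371  -0.28504588 -0.17398774]
```

View pics/scene9c.png

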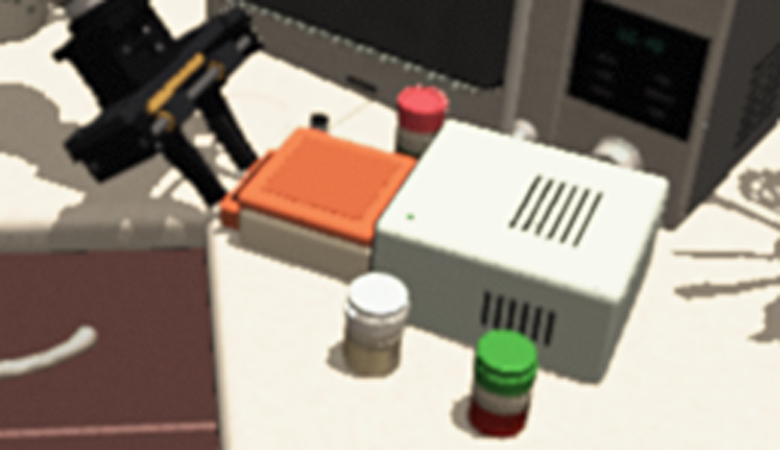

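View pics/wrist9.png

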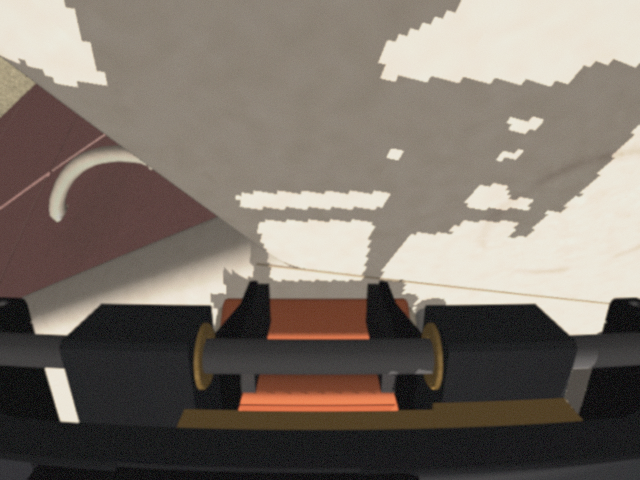

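View pics/top9c.png

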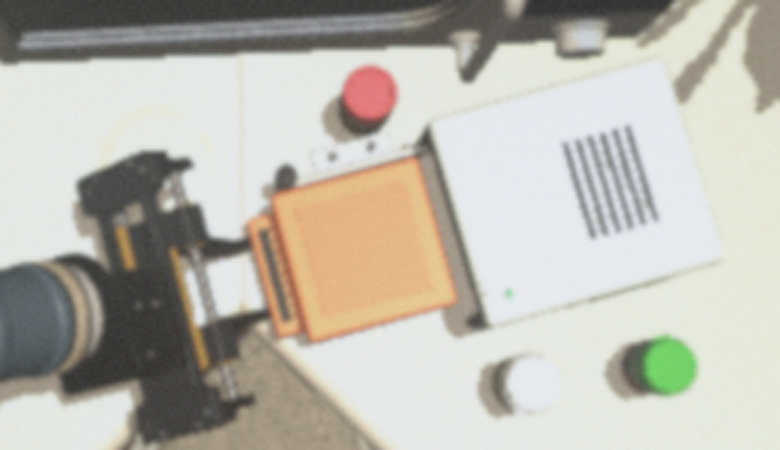

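```bash
cat > kin.py <<'E'
from h import *
from scipy.optimize import least_squares
D=[((-1.323,.528,1.434),(.259,-.568,.247),0),((-.142,.338,1.779),(.481,.043,.247),0),((-.186,.281,1.997),(.402,.0373,.2174),0),((-.19,.45,1.76),(.5127,.0166,.1984),0),((.15,.66,1.87),(.5136,.0105,.1401),.7)]
o=robot.get_obs();D.append((tuple(o['q'][:3]),tuple(o['position']),R.from_quat(o['tool_rot']).as_matrix()[:,1]))
def ax(l): 
    return np.array([np.sin(l)*np.cos(CA),np.sin(l)*np.sin(CA),-np.cos(l)])
def wr(p,q):
    L1,A,B,r0,z0,lat,d=p;g=q[1]+q[2];r=r0+L1*np.sin(q[1])+A*np.sin(g)+B*np.cos(g);z=z0+L1*np.cos(q[1])+A*np.cos(g)-B*np.sin(g)
    c,s=np.cos(q[0]),np.sin(q[0]);return np.array([c*r-s*lat,s*r+c*lat,z])
def res(p):
    return np.concatenate([wr(p,q)+p[6]*(ax(a) if np.isscalar(a) else a)-x for q,x,a in D]+[[.02*p[3],.01*p[2]]])
s=least_squares(res,[.4,.4,0,0,.3,.11,.2])
P=s.x
def ik(pos,a,g=(-.1,.8,1.8)):
    t=pos-P[6]*a;q=least_squares(lambda q:wr(P,q)-t,g).x
    c,s_=np.cos(q[0]),np.sin(q[0]);al=np.array([c*a[0]+s_*a[1],-s_*a[0]+c*a[1],a[2]]);gm=q[1]+q[2]
    e=np.cos(gm)*al[0]-np.sin(gm)*al[2];f=np.sin(gm)*al[0]+np.cos(gm)*al[2]
    return np.round([*q,np.arctan2(al[1],e),np.arccos(f)],2)
E
python3 - <<'E'
from kin import *
print(P.round(4),np.abs(s.fun).max())
lead=lambda l:(.025*np.sin(l)+.0095*np.cos(l), -.025*np.cos(l)+.0095*np.sin(l))
for l in (.45,.55,.6,.65,.7):
  for lx in (-.14,-.10,-.06,-.02,.02,.03):
    dx,dz=lead(l);w=c2w((lx-dx,.005));print(l,lx,ik(np.array([*w,.020-dz]),ax(l)))
E
```

```text
[0.5837 0.3895 0.1121 0.002  0.2747 0.1117 0.2798] 0.0016800819082300848
0.45 -0.14 [-0.14  0.79  1.88 -0.98  0.5 ]
0.45 -0.1 [-0.22  0.79  1.85 -0.98  0.48]
0.45 -0.06 [-0.29  0.79  1.83 -0.97  0.47]
0.45 -0.02 [-0.35  0.8   1.79 -0.94  0.46]
0.45 0.02 [-0.41  0.81  1.75 -0.9   0.46]
0.45 0.03 [-0.42  0.81  1.73 -0.88  0.45]
0.55 -0.14 [-0.09  0.82  1.89 -1.18  0.56]
0.55 -0.1 [-0.17  0.82  1.87 -1.21  0.54]
0.55 -0.06 [-0.24  0.82  1.85 -1.22  0.51]
0.55 -0.02 [-0.31  0.83  1.81 -1.21  0.49]
0.55 0.02 [-0.37  0.83  1.78 -1.19  0.48]
0.55 0.03 [-0.39  0.84  1.77 -1.18  0.47]
0.6 -0.14 [-0.07  0.83  1.89 -1.26  0.6 ]
0.6 -0.1 [-0.15  0.83  1.88 -1.3   0.57]
0.6 -0.06 [-0.22  0.84  1.85 -1.32  0.55]
0.6 -0.02 [-0.29  0.84  1.83 -1.33  0.52]
0.6 0.02 [-0.35  0.85  1.79 -1.32  0.5 ]
0.6 0.03 [-0.37  0.85  1.78 -1.31  0.5 ]
0.65 -0.14 [-0.05  0.85  1.89 -1.33  0.64]
0.65 -0.1 [-0.12  0.85  1.88 -1.37  0.61]
0.65 -0.06 [-0.2   0.85  1.86 -1.41  0.59]
0.65 -0.02 [-0.27  0.86  1.83 -1.43  0.56]
0.65 0.02 [-0.33  0.86  1.8  -1.43  0.53]
0.65 0.03 [-0.35  0.86  1.79 -1.43  0.53]
0.7 -0.14 [-0.02  0.87  1.89 -1.38  0.68]
0.7 -0.1 [-0.1   0.87  1.88 -1.44  0.66]
0.7 -0.06 [-0.18  0.87  1.87 -1.48  0.63]
0.7 -0.02 [-0.25  0.88  1.84 -1.51  0.6 ]
0.7 0.02 [-0.31  0.88  1.81 -1.53  0.58]
0.7 0.03 [-0.33  0.88  1.8  -1.53  0.57]
```

Emit:
carry_out:
  moves:
    - [0.5,0,0.6,-0.5,0.04,0,0]
    - [0.5,0,1.2,-1.1,0.08,0,0]
    - [0.5,0,1.7,-1.7,0.08,0,0]
    - [0.5,0,2.2,-2.3,0.08,0,0]
    - [0.5,0,2.7,-2.9,0.08,0,0]
    - [0.5,0,3.25,-3.55,0.08,0,0]
    - [0.5,0,3.8,-4.2,0.08,0,0]
    - [0.5,0,4.35,-4.85,0.08,0,0]
    - [0.5,0,4.85,-5.45,0.08,0,0]
    - [0.5,0,5.35,-6.05,0.08,0,0]
    - [0.5,0,5.35,-6.05,0.08,0,0]

```text
time: 13.5
position: [0.5545, -0.1527, 0.0304]
tool_rot: [0.882, 0.11, -0.057, -0.454]
ft_force: [-0.2, 0.9, -0.0]
grip_width: 0.0431
```

```bash
python3 - <<'E'
from h import *
where(); snap(10); print(robot.get_obs()['ft_force'])
for lx in (-.02,.02,.028): rel(lx-.0222,.0046,.0308,.62)
E
```

```text
tcp chiller [-0.083   0.0042] z 0.0304 lead [-0.0607  0.0041] 0.0155 q [-0.21  0.85  1.86 -1.36  0.56  0.79]
[-0.8479237   0.20451018 -0.63745011]
shift cm [ 0.03  2.37 -3.35] turn [ 0.001 -0.001 -0.002] world [ 0.565 -0.192  0.031]
shift cm [ 0.04  4.7  -6.6 ] turn [ 0.001 -0.001 -0.002] world [ 0.575 -0.231  0.031]
shift cm [ 0.04  5.16 -7.25] turn [ 0.001 -0.001 -0.002] world [ 0.577 -0.239  0.031]
```

View pics/scene10c.png

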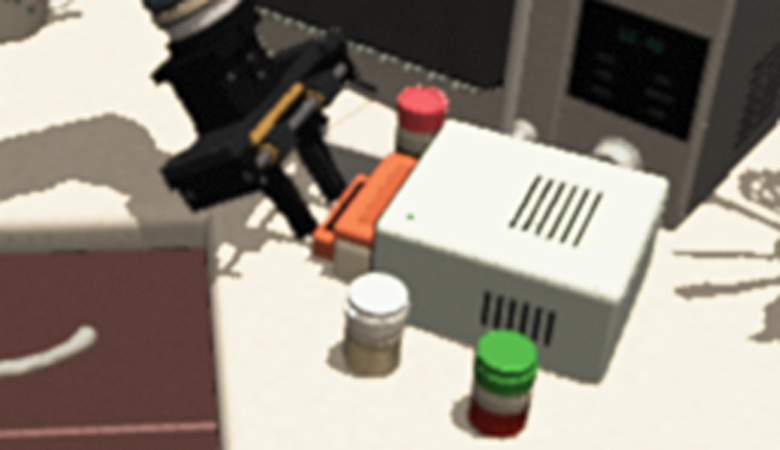

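View pics/top10c.png

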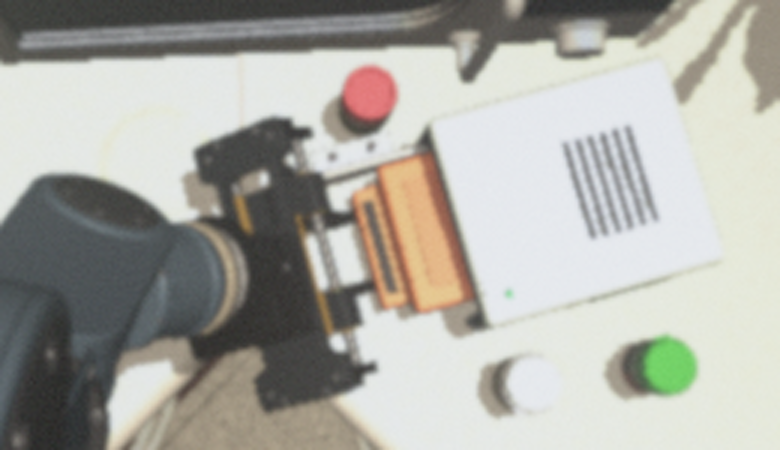

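View pics/wrist10.png

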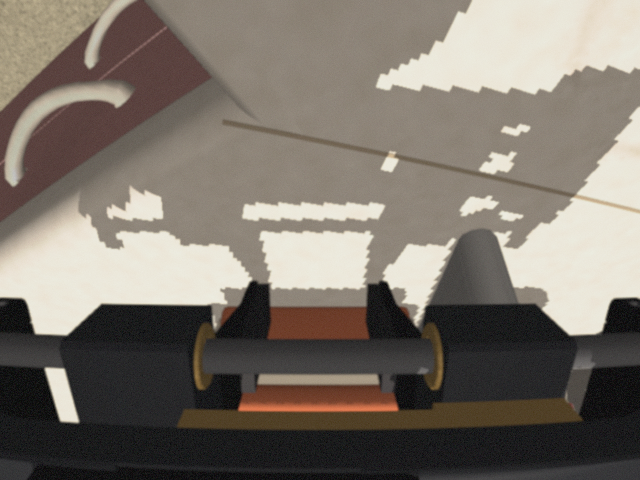

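```bash
cat >> h.py <<'E'
def relL(lx,lz,l,cy=.0046):
    dx=.025*np.sin(l)+.0095*np.cos(l);dz=-.025*np.cos(l)+.0095*np.sin(l)
    print(lx,lz,l,end=' ');rel(lx-dx,cy,lz-dz,l)
E
python3 - <<'E'
from h import *
relL(-.066,.018,.45);relL(-.066,.018,.3)
for x in (-.06,-.03,0.): relL(x,.018,.3)
E
```

```text
-0.066 0.018 0.45 shift cm [ 0.02 -0.6  -0.15] turn [ 0.171 -0.001 -0.002] world [ 0.554 -0.15   0.036]
-0.066 0.018 0.3 shift cm [ 0.02 -0.64 -0.55] turn [ 0.321 -0.001 -0.002] world [ 0.555 -0.153  0.039]
-0.06 0.018 0.3 shift cm [ 0.02 -0.29 -1.04] turn [ 0.321 -0.001 -0.002] world [ 0.556 -0.159  0.039]
-0.03 0.018 0.3 shift cm [ 0.03  1.45 -3.48] turn [ 0.321 -0.001 -0.002] world [ 0.564 -0.188  0.039]
0.0 0.018 0.3 shift cm [ 0.04  3.2  -5.92] turn [ 0.321 -0.001 -0.002] world [ 0.571 -0.217  0.039]
```

Emit:
carry_out:
  moves:
    - [0.5,0,-0.5,0.1,0.08,0,0]
    - [0.5,0,-0.6,-0.1,0.17,0,0]
    - [0.5,0,-0.6,-0.4,0.25,0,0]
    - [0.5,0,-0.6,-0.55,0.32,0,0]
    - [0.5,0,-0.3,-1.05,0.32,0,0]
    - [0.5,0,0.1,-1.6,0.32,0,0]
    - [0.5,0,0.5,-2.2,0.32,0,0]
    - [0.5,0,1.0,-2.85,0.32,0,0]
    - [0.5,0,1.45,-3.5,0.32,0,0]
    - [0.5,0,1.9,-4.1,0.32,0,0]
    - [0.5,0,2.3,-4.7,0.32,0,0]
    - [0.5,0,2.3,-4.7,0.32,0,0]

```text
time: 14.85
position: [0.5664, -0.2019, 0.0391]
tool_rot: [0.799, 0.099, -0.075, -0.589]
ft_force: [-1.4, 2.0, 1.6]
grip_width: 0.0434
```

```bash
python3 - <<'E'
from h import *
where(); snap(11,("scene","wrist")); print(robot.get_obs()['ft_force'])
relL(0,.018,.3); relL(-.004,.018,.45);relL(-.004,.018,.6); relL(.01,.018,.6);relL(.02,.018,.6);relL(.026,.018,.6)
E
```

```text
tcp chiller [-0.0325  0.0036] z 0.0391 lead [-0.016   0.0035] 0.018 q [-0.42  0.78  1.74 -0.52  0.49 -0.22]
[-1.7161568   1.37100369  1.46891138]
0 0.018 0.3 shift cm [ 0.1   0.47 -1.53] turn [-0.001 -0.001 -0.003] world [ 0.571 -0.217  0.039]
-0.004 0.018 0.45 shift cm [ 0.1   0.52 -0.79] turn [-0.151 -0.001 -0.003] world [ 0.57  -0.21   0.036]
-0.004 0.018 0.6 shift cm [ 0.1   0.74 -0.45] turn [-0.301 -0.001 -0.003] world [ 0.569 -0.208  0.033]
0.01 0.018 0.6 shift cm [ 0.1   1.15 -1.79] turn [-0.301 -0.001 -0.003] world [ 0.572 -0.221  0.033]
0.02 0.018 0.6 shift cm [ 0.1   1.45 -2.75] turn [-0.301 -0.001 -0.003] world [ 0.575 -0.231  0.033]
0.026 0.018 0.6 shift cm [ 0.1   1.63 -3.32] turn [-0.301 -0.001 -0.003] world [ 0.576 -0.237  0.033]
```

View pics/scene11c.png

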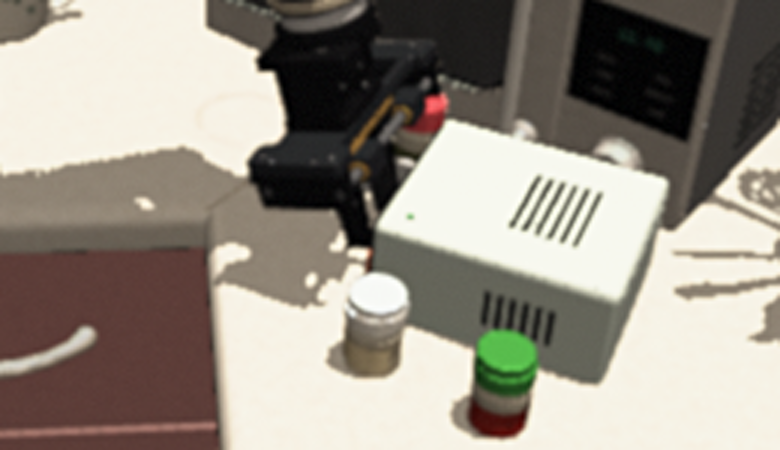

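View pics/wrist11.png

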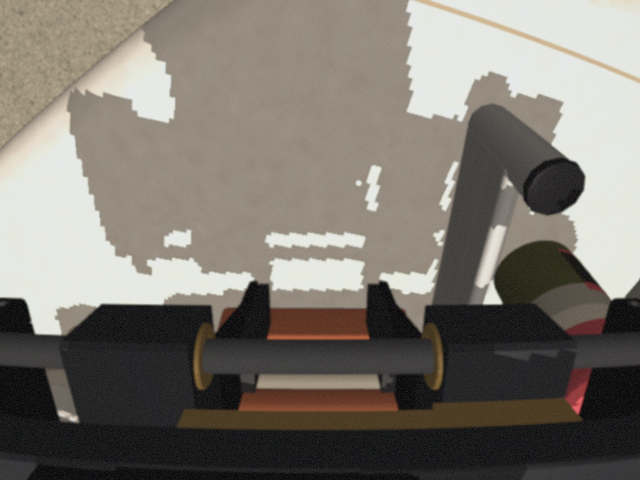

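```bash
python3 - <<'E'
from h import *
for a in [(-.03,.018,.3),(-.016,.018,.3),(-.002,.018,.3),(-.006,.018,.4),(-.006,.018,.5),(-.006,.018,.6)]: relL(*a,cy=-.018)
print(w2c((.666,-.176)),w2c((.462,-.283)))
im=cv2.imread('pics/top6.png');c=im[165:215,335:375];cv2.imwrite('pics/pk.png',cv2.resize(c,None,fx=10,fy=10))
hsv=cv2.cvtColor(im,cv2.COLOR_BGR2HSV);m=cv2.inRange(hsv,(170,90,120),(180,255,255))|cv2.inRange(hsv,(0,90,120),(4,255,255));m[:,:335]=0;m[:,375:]=0;m[:165]=0;m[215:]=0
ys,xs=np.nonzero(m);u=(xs.mean(),ys.mean());print(u,len(xs),w2c(onz('top',u,.072)),w2c(onz('top',u,.068)))
E
```

```text
-0.03 0.018 0.3 shift cm [-2.17 -0.41  1.33] turn [-0.001 -0.001 -0.003] world [ 0.542 -0.194  0.039]
-0.016 0.018 0.3 shift cm [-2.17  0.   -0.01] turn [-0.001 -0.001 -0.003] world [ 0.546 -0.207  0.039]
-0.002 0.018 0.3 shift cm [-2.16  0.41 -1.34] turn [-0.001 -0.001 -0.003] world [ 0.549 -0.221  0.039]
-0.006 0.018 0.4 shift cm [-2.17  0.4  -0.72] turn [-0.101 -0.001 -0.003] world [ 0.547 -0.215  0.037]
-0.006 0.018 0.5 shift cm [-2.17  0.54 -0.48] turn [-0.201 -0.001 -0.003] world [ 0.547 -0.213  0.035]
-0.006 0.018 0.6 shift cm [-2.16  0.69 -0.27] turn [-0.301 -0.001 -0.003] world [ 0.547 -0.212  0.033]
[-0.03280255  0.10647175] [ 0.02022217 -0.11770091]
(np.float64(352.83196721311475), np.float64(180.99590163934425)) 244 [-0.0336696  0.1063705] [-0.03315183  0.10711205]
```

Emit:
carry_out:
  moves:
    - [0.5,0,-0.2,0.7,0,0,0]
    - [0.25,0,-0.4,1.3,0,0,0]
    - [0.25,-1.1,-0.4,1.3,0,0,0]
    - [0.25,-2.15,-0.4,1.3,0,0,0]
    - [0.25,-2.15,-0.4,1.3,0,0,0]
    - [0.25,-2.15,-0.2,0.7,0,0,0]
    - [0.25,-2.15,0,0,0,0,0]
    - [0.25,-2.15,0.2,-0.7,0,0,0]
    - [0.25,-2.15,0.4,-1.3,0,0,0]
    - [0.25,-2.15,0.35,-1.0,-0.05,0,0]
    - [0.25,-2.15,0.4,-0.7,-0.1,0,0]
    - [0.25,-2.15,0.55,-0.5,-0.2,0,0]
    - [0.25,-2.15,0.7,-0.25,-0.3,0,0]
    - [0.25,-2.15,0.7,-0.25,-0.3,0,0]

```text
time: 16.35
position: [0.5487, -0.2127, 0.0335]
tool_rot: [0.878, 0.11, -0.057, -0.462]
ft_force: [7.2, -4.1, 4.4]
grip_width: 0.0217
```

```bash
python3 - <<'E'
from h import *
where(); snap(12); print(robot.get_obs()['ft_force'])
for x in (0,.01,.02,.026,.03): relL(x,.018,.6,cy=-.018)
E
```

```text
tcp chiller [-0.0263 -0.0162] z 0.0335 lead [-0.0043 -0.0162] 0.0183 q [-0.33  0.84  1.86 -1.43  0.5   0.74]
[0.39416243 0.53534174 0.17967433]
0 0.018 0.6 shift cm [-0.14  0.27 -0.47] turn [-0.001  0.003 -0.001] world [ 0.548 -0.217  0.033]
0.01 0.018 0.6 shift cm [-0.14  0.84 -1.3 ] turn [-0.001  0.003 -0.001] world [ 0.551 -0.227  0.033]
0.02 0.018 0.6 shift cm [-0.15  1.4  -2.12] turn [-0.001  0.003 -0.001] world [ 0.553 -0.237  0.033]
0.026 0.018 0.6 shift cm [-0.15  1.74 -2.62] turn [-0.001  0.003 -0.001] world [ 0.555 -0.243  0.033]
0.03 0.018 0.6 shift cm [-0.15  1.96 -2.95] turn [-0.001  0.003 -0.001] world [ 0.556 -0.246  0.033]
```

View pics/scene12c.png

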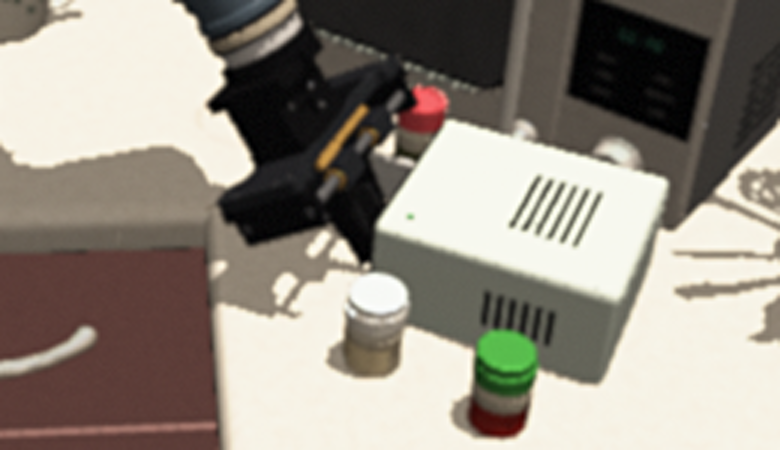

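View pics/wrist12.png

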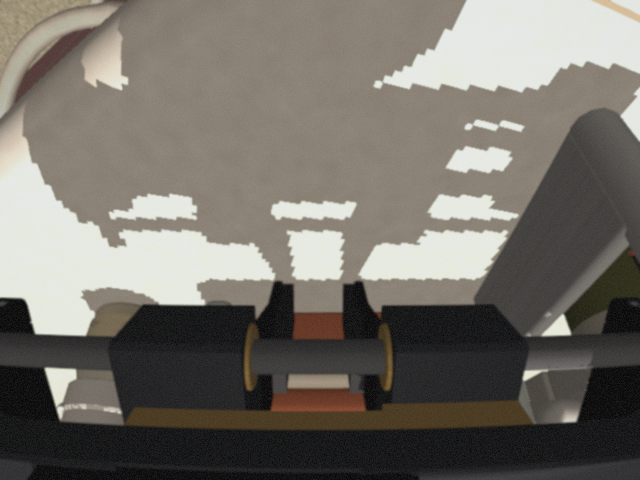

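View pics/top12c.png

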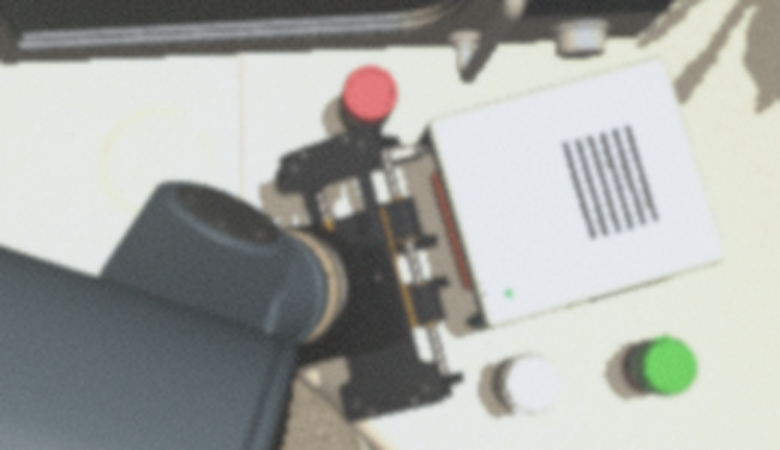

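```bash
python3 - <<'E'
from kin import *
print(P.round(4),np.abs(s.fun).max(), robot.get_obs()['q'].round(3))
def axa(l,da): return np.array([np.sin(l)*np.cos(CA+da),np.sin(l)*np.sin(CA+da),-np.cos(l)])
for l in (.5,.55,.6):
  for cy in (-.018,-.012):
   for da in (0,.1,.2):
    r=[]
    for lx in (-.004,.028):
      dx=.025*np.sin(l)+.0095*np.cos(l);dz=-.025*np.cos(l)+.0095*np.sin(l)
      r.append(ik(np.array([*c2w((lx-dx,cy)),.016-dz]),axa(l,da))[3:])
    print(l,cy,da,r)
E
```

```text
[0.5839 0.3893 0.1122 0.0023 0.2744 0.1117 0.2796] 0.0016973999986087777 [-0.333  0.838  1.865 -1.423  0.496  0.726]
0.5 -0.018 0 [array([-1.18,  0.43]), array([-1.14,  0.42])]
0.5 -0.018 0.1 [array([-1.3 ,  0.37]), array([-1.25,  0.36])]
0.5 -0.018 0.2 [array([-1.45,  0.32]), array([-1.38,  0.3 ])]
0.5 -0.012 0 [array([-1.15,  0.44]), array([-1.12,  0.43])]
0.5 -0.012 0.1 [array([-1.27,  0.38]), array([-1.22,  0.37])]
0.5 -0.012 0.2 [array([-1.41,  0.32]), array([-1.34,  0.31])]
0.55 -0.018 0 [array([-1.32,  0.46]), array([-1.3 ,  0.44])]
0.55 -0.018 0.1 [array([-1.47,  0.4 ]), array([-1.44,  0.38])]
0.55 -0.018 0.2 [array([-1.65,  0.35]), array([-1.61,  0.33])]
0.55 -0.012 0 [array([-1.29,  0.46]), array([-1.27,  0.45])]
0.55 -0.012 0.1 [array([-1.44,  0.41]), array([-1.41,  0.39])]
0.55 -0.012 0.2 [array([-1.61,  0.36]), array([-1.57,  0.33])]
0.6 -0.018 0 [array([-1.44,  0.49]), array([-1.43,  0.47])]
0.6 -0.018 0.1 [array([-1.61,  0.44]), array([-1.6 ,  0.42])]
0.6 -0.018 0.2 [array([-1.81,  0.4 ]), array([-1.8 ,  0.38])]
0.6 -0.012 0 [array([-1.42,  0.5 ]), array([-1.4 ,  0.48])]
0.6 -0.012 0.1 [array([-1.58,  0.45]), array([-1.57,  0.42])]
0.6 -0.012 0.2 [array([-1.77,  0.4 ]), array([-1.76,  0.38])]
```

```bash
python3 - <<'E'
from h import *
for x in (-.004,.006,.016,.022,.028): relL(x,.015,.57,cy=-.017)
E
```

```text
-0.004 0.015 0.57 shift cm [-0.04  0.27 -0.05] turn [ 0.029  0.003 -0.001] world [ 0.548 -0.214  0.031]
0.006 0.015 0.57 shift cm [-0.04  0.83 -0.87] turn [ 0.029  0.003 -0.001] world [ 0.551 -0.223  0.031]
0.016 0.015 0.57 shift cm [-0.04  1.39 -1.7 ] turn [ 0.029  0.003 -0.001] world [ 0.553 -0.233  0.031]
0.022 0.015 0.57 shift cm [-0.05  1.73 -2.2 ] turn [ 0.029  0.003 -0.001] world [ 0.555 -0.239  0.031]
0.028 0.015 0.57 shift cm [-0.05  2.07 -2.69] turn [ 0.029  0.003 -0.001] world [ 0.556 -0.245  0.031]
```

Emit:
carry_out:
  moves:
    - [0.25,0,0.27,-0.05,0.03,0,0]
    - [0.25,0,0.55,-0.45,0.03,0,0]
    - [0.25,0,0.83,-0.85,0.03,0,0]
    - [0.25,0,1.1,-1.3,0.03,0,0]
    - [0.25,0,1.4,-1.7,0.03,0,0]
    - [0.25,0,1.6,-2.0,0.03,0,0]
    - [0.25,0,1.6,-2.0,0.03,0,0]

```text
time: 17.2
position: [0.5541, -0.2372, 0.0318]
tool_rot: [0.871, 0.109, -0.06, -0.476]
ft_force: [-1.0, 2.8, 1.2]
grip_width: 0.0218
```

```bash
python3 - <<'E'
from h import *
where(); snap(13); print(robot.get_obs()['ft_force'])
for x in (.022,.025,.028,.031,.034): relL(x,.015,.57,cy=-.017)
E
```

```text
tcp chiller [-0.0013 -0.0171] z 0.0318 lead [ 0.0202 -0.0171] 0.0158 q [-0.39  0.84  1.83 -1.35  0.46  0.61]
[-0.71877674  2.85548783  1.55696138]
0.022 0.015 0.57 shift cm [ 0.    0.18 -0.12] turn [ 0.    -0.001 -0.001] world [ 0.555 -0.239  0.031]
0.025 0.015 0.57 shift cm [ 0.    0.34 -0.38] turn [ 0.    -0.001 -0.001] world [ 0.555 -0.242  0.031]
0.028 0.015 0.57 shift cm [ 0.01  0.5  -0.63] turn [ 0.    -0.001 -0.001] world [ 0.556 -0.245  0.031]
0.031 0.015 0.57 shift cm [ 0.01  0.66 -0.88] turn [ 0.    -0.001 -0.001] world [ 0.557 -0.248  0.031]
0.034 0.015 0.57 shift cm [ 0.01  0.82 -1.13] turn [ 0.    -0.001 -0.001] world [ 0.558 -0.251  0.031]
```

View pics/scene13c.png

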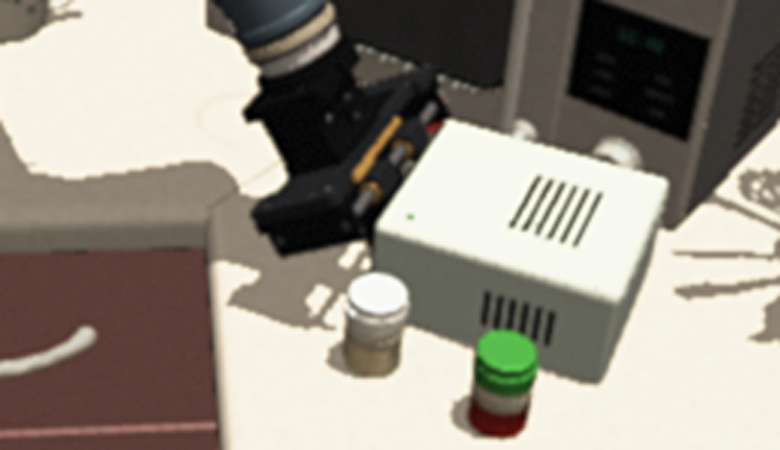

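View pics/wrist13.png

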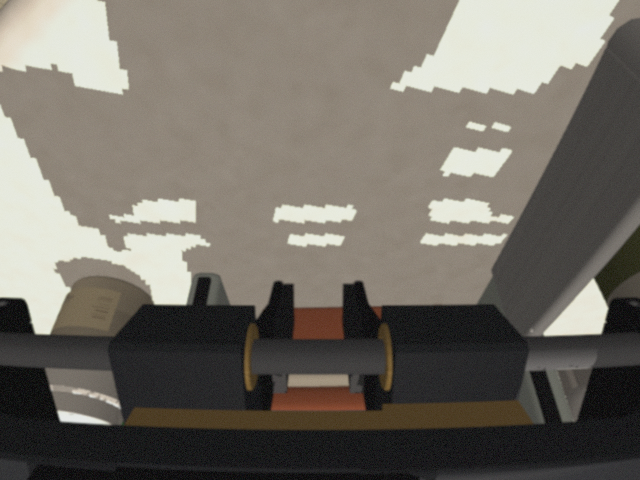

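View pics/top13c.png

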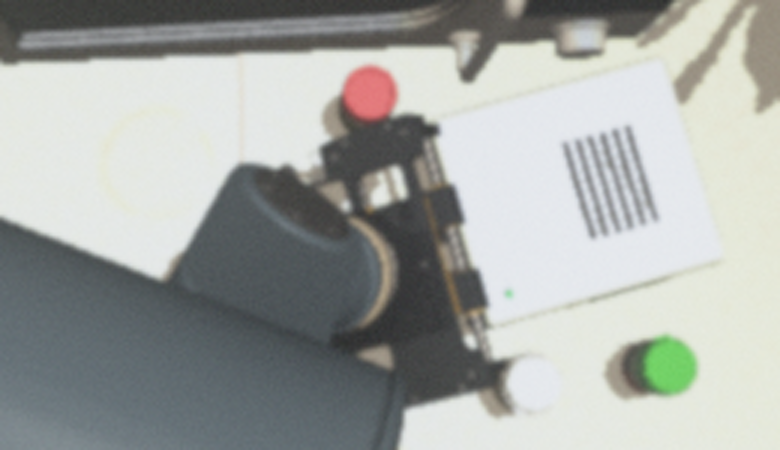

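Emit:
carry_out:
  moves:
    - [0.25,0,0.2,-0.2,0,0,0]
    - [0.25,0,0.34,-0.4,0,0,0]
    - [0.25,0,0.43,-0.52,0,0,0]
    - [0.25,0,0.43,-0.52,0,0,0]

```text
time: 17.75
position: [0.5556, -0.2423, 0.0309]
tool_rot: [0.87, 0.11, -0.06, -0.476]
ft_force: [-2.3, 6.7, 4.7]
grip_width: 0.0214
```

```bash
python3 - <<'E'
from h import *
where(); print(robot.get_obs()['ft_force'])
E
```

```text
tcp chiller [ 0.004  -0.0169] z 0.0309 lead [ 0.0255 -0.0169] 0.015 q [-0.4   0.84  1.83 -1.35  0.46  0.59]
[-2.33709404  6.70917363  4.67801551]
```

Emit:
carry_out:
  moves:
    - [0.25,0,0.06,-0.08,0,0,0]
    - [0.25,0,0.11,-0.17,0,0,0]
    - [0.25,0,0.11,-0.17,0,0,0]

```text
time: 18.05
position: [0.5558, -0.2429, 0.0309]
tool_rot: [0.87, 0.111, -0.061, -0.477]
ft_force: [-4.6, 11.4, 8.1]
grip_width: 0.022
```

```bash
python3 - <<'E'
from h import *
where(); o=robot.get_obs();print(o['ft_force'],o['moment']);snap(14)
E
```

```text
tcp chiller [ 0.0047 -0.0169] z 0.0309 lead [ 0.0261 -0.0168] 0.015 q [-0.4   0.84  1.83 -1.35  0.45  0.59]
[-4.64985475 11.36668232  8.05818204] [ 0.98830273 -0.28371559  0.67671683]
```

View pics/scene14c.png

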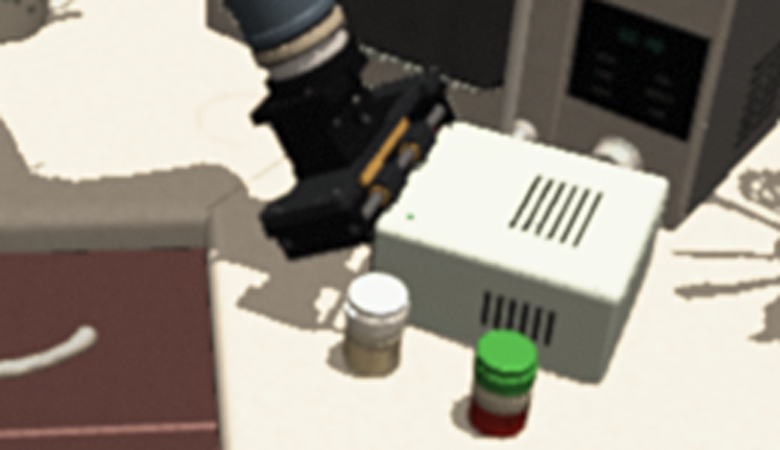

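View pics/top14c.png

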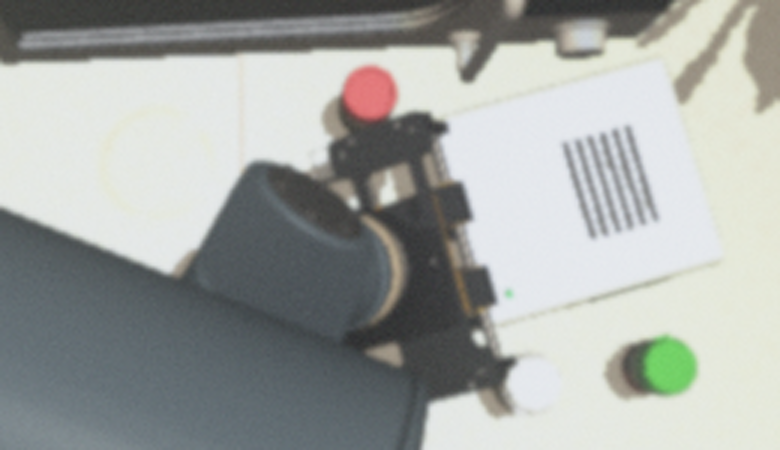

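```bash
python3 - <<'E'
from h import *
im=cv2.imread('pics/scene14.png')[195:300,310:410];cv2.imwrite('pics/z14.png',cv2.resize(im,None,fx=7,fy=5.7,interpolation=cv2.INTER_CUBIC))
im=cv2.imread('pics/top14.png')[175:290,330:410];cv2.imwrite('pics/zt14.png',cv2.resize(im,None,fx=7,fy=5,interpolation=cv2.INTER_CUBIC))
T=toolT();o=robot.get_obs();F=T[:3,:3].T@o['ft_force'];M=T[:3,:3].T@o['moment'];print('tool F',F.round(2),'M',M.round(3))
# line of action, reference at tool y=-k
r0=np.cross(F,M)/(F@F);print('r0',r0.round(4),'dir',(F/np.linalg.norm(F)).round(3))
for L in np.arange(-.2,.21,.05): print((r0+L*F/np.linalg.norm(F)).round(3))
E
```

```text
tool F [ -1.07 -12.8    6.08] M [ 0.931 -0.226 -0.732]
r0 [0.0532 0.0242 0.0602] dir [-0.075 -0.901  0.428]
[ 0.068  0.204 -0.025]
[ 0.065  0.159 -0.004]
[0.061 0.114 0.017]
[0.057 0.069 0.039]
[0.053 0.024 0.06 ]
[ 0.049 -0.021  0.082]
[ 0.046 -0.066  0.103]
[ 0.042 -0.111  0.124]
[ 0.038 -0.156  0.146]
```

View pics/z14.png

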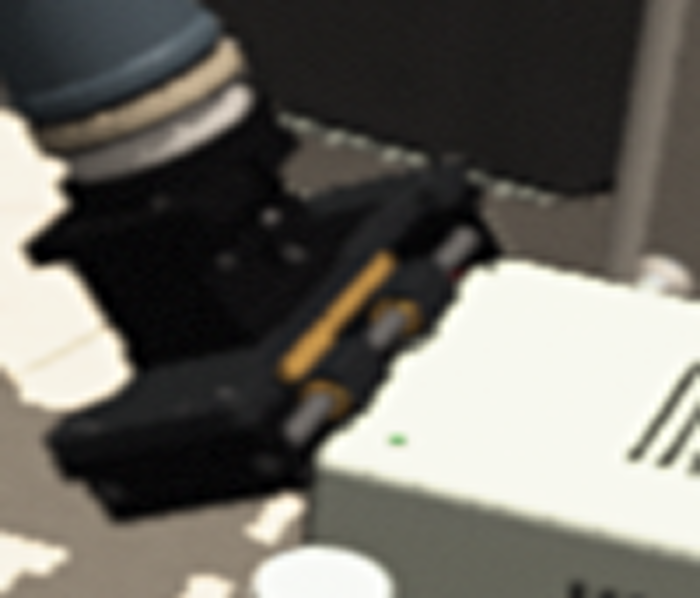

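View pics/zt14.png

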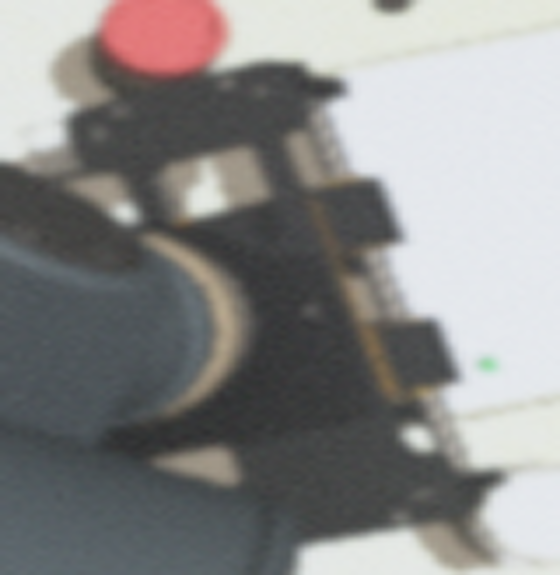

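Emit:
carry_out:
  moves:
    - [0.25,0,-0.3,0.4,0,0,0]
    - [0.25,0,-0.8,0.9,0,0,0]
    - [0.25,0,-1.1,1.2,0,0,0]
    - [0.25,0,-1.1,1.2,0,0,0]

```text
time: 18.6
position: [0.5521, -0.2294, 0.0334]
tool_rot: [0.871, 0.109, -0.06, -0.476]
ft_force: [0.1, 0.3, 0.3]
grip_width: 0.022
```

```bash
python3 - <<'E'
from h import *
where(); o=robot.get_obs();print(o['ft_force'],o['moment'],o['q'])
for x in (.01,.02,.024,.028): relL(x,.0205,.6,cy=-.0145)
E
```

```text
tcp chiller [-0.0094 -0.0171] z 0.0334 lead [ 0.0121 -0.0171] 0.0175 q [-0.37  0.83  1.84 -1.35  0.47  0.62]
[0.09296695 0.30714827 0.31096528] [0.49385273 0.04357035 0.00718103] [-0.37368322  0.83117216  1.84166524 -1.34726802  0.46640365  0.61503811]
0.01 0.0205 0.6 shift cm [ 0.26 -0.34  0.09] turn [-0.03  -0.001 -0.001] world [ 0.554 -0.226  0.036]
0.02 0.0205 0.6 shift cm [ 0.26  0.2  -0.75] turn [-0.03  -0.001 -0.001] world [ 0.556 -0.236  0.036]
0.024 0.0205 0.6 shift cm [ 0.26  0.42 -1.09] turn [-0.03  -0.001 -0.001] world [ 0.557 -0.24   0.036]
0.028 0.0205 0.6 shift cm [ 0.26  0.63 -1.42] turn [-0.03  -0.001 -0.001] world [ 0.558 -0.244  0.036]
```

Emit:
carry_out:
  moves:
    - [0.25,0.26,-0.34,0.1,-0.03,0,0]
    - [0.25,0.26,-0.07,-0.33,-0.03,0,0]
    - [0.25,0.26,0.2,-0.75,-0.03,0,0]
    - [0.25,0.26,0.42,-1.1,-0.03,0,0]
    - [0.25,0.26,0.52,-1.25,-0.03,0,0]
    - [0.25,0.26,0.52,-1.25,-0.03,0,0]

```text
time: 19.2
position: [0.5581, -0.2422, 0.0358]
tool_rot: [0.878, 0.11, -0.058, -0.463]
ft_force: [0.2, 2.8, -0.2]
grip_width: 0.0216
```

```bash
python3 - <<'E'
from h import *
where(); o=robot.get_obs();print(o['ft_force'],o['moment'],o['q']);T=toolT();F=T[:3,:3].T@o['ft_force'];M=T[:3,:3].T@(o['moment']-np.array([.494,.044,.007]));print(F.round(2),M.round(3))
E
```

```text
tcp chiller [ 0.0045 -0.0145] z 0.0358 lead [ 0.0265 -0.0145] 0.0205 q [-0.38  0.84  1.83 -1.39  0.48  0.65]
[ 0.19387591  2.83386718 -0.21142762] [ 0.67192367 -0.01393889  0.11537509] [-0.38196047  0.83742111  1.82863388 -1.39295186  0.48105973  0.64678554]
[ 0.89 -1.35  2.35] [ 0.158 -0.033 -0.144]
```

Emit:
carry_out:
  moves:
    - [0.25,0,0.06,-0.08,0,0,0]
    - [0.25,0,0.11,-0.17,0,0,0]
    - [0.25,0,0.11,-0.17,0,0,0]

```text
time: 19.5
position: [0.5583, -0.2433, 0.0358]
tool_rot: [0.877, 0.11, -0.058, -0.463]
ft_force: [-0.3, 5.0, 0.7]
grip_width: 0.0222
```

```bash
python3 - <<'E'
from h import *
where(); o=robot.get_obs();T=toolT();F=T[:3,:3].T@o['ft_force'];M=T[:3,:3].T@(o['moment']-np.array([.494,.044,.007]));print(o['ft_force'].round(2),F.round(2),M.round(3))
E
```

```text
tcp chiller [ 0.0056 -0.0145] z 0.0358 lead [ 0.0276 -0.0146] 0.0205 q [-0.38  0.84  1.83 -1.39  0.48  0.64]
[-0.31  4.96  0.65] [ 0.92 -3.29  3.67] [ 0.39  -0.063 -0.138]
```

Emit:
carry_out:
  moves:
    - [0.25,0,0.06,-0.08,0,0,0]
    - [0.25,0,0.11,-0.17,0,0,0]
    - [0.25,0,0.11,-0.17,0,0,0]

```text
time: 19.8
position: [0.5584, -0.2438, 0.0356]
tool_rot: [0.877, 0.111, -0.059, -0.464]
ft_force: [-1.6, 9.0, 4.4]
grip_width: 0.0216
```

```bash
python3 - <<'E'
from h import *
where(); o=robot.get_obs();T=toolT();F=T[:3,:3].T@o['ft_force'];M=T[:3,:3].T@(o['moment']-np.array([.494,.044,.007]));print(o['ft_force'].round(2),F.round(2),M.round(3));snap(15,("wrist","scene"))
E
```

```text
tcp chiller [ 0.0062 -0.0146] z 0.0356 lead [ 0.0281 -0.0145] 0.0203 q [-0.39  0.84  1.83 -1.39  0.48  0.64]
[-1.64  9.03  4.41] [ 0.66 -8.8   5.09] [ 0.778 -0.116 -0.228]
```

View pics/wrist15.png

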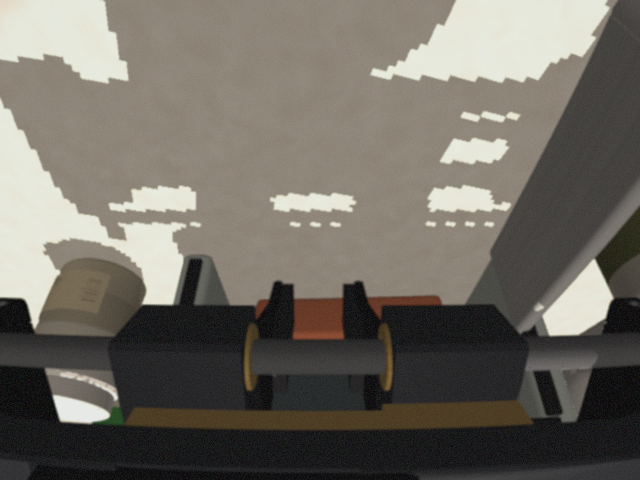

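Emit:
carry_out:
  moves:
    - [0.25,0,0.06,-0.08,0,0,0]
    - [0.25,0,0.11,-0.17,0,0,0]
    - [0.25,0,0.11,-0.17,0,0,0]

```text
time: 20.2
position: [0.5585, -0.2442, 0.0355]
tool_rot: [0.876, 0.111, -0.059, -0.465]
ft_force: [-2.9, 15.0, 7.6]
grip_width: 0.0217
```

```bash
python3 - <<'E'
from h import *
where(); o=robot.get_obs();T=toolT();F=T[:3,:3].T@o['ft_force'];M=T[:3,:3].T@(o['moment']-np.array([.494,.044,.007]));print(o['ft_force'].round(2),F.round(2),M.round(3));snap(16)
E
```

```text
tcp chiller [ 0.0066 -0.0145] z 0.0355 lead [ 0.0285 -0.0145] 0.0201 q [-0.39  0.84  1.83 -1.39  0.47  0.63]
[-2.91 14.97  7.56] [  0.93 -14.79   8.37] [ 1.219 -0.117 -0.297]
```

View pics/top16c.png

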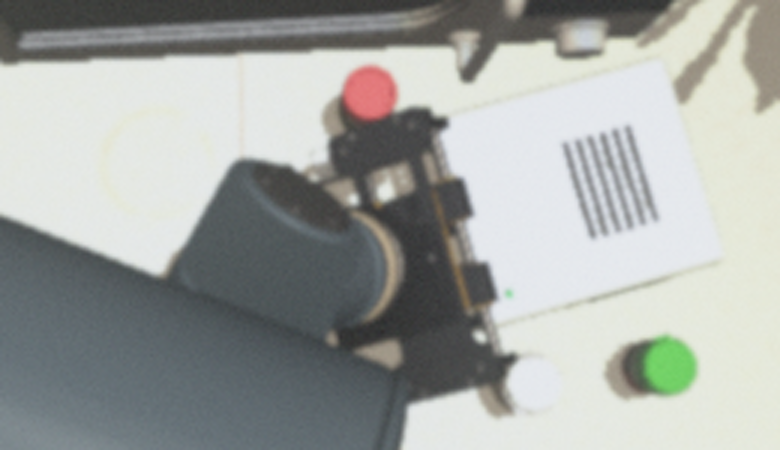

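View pics/scene16c.png

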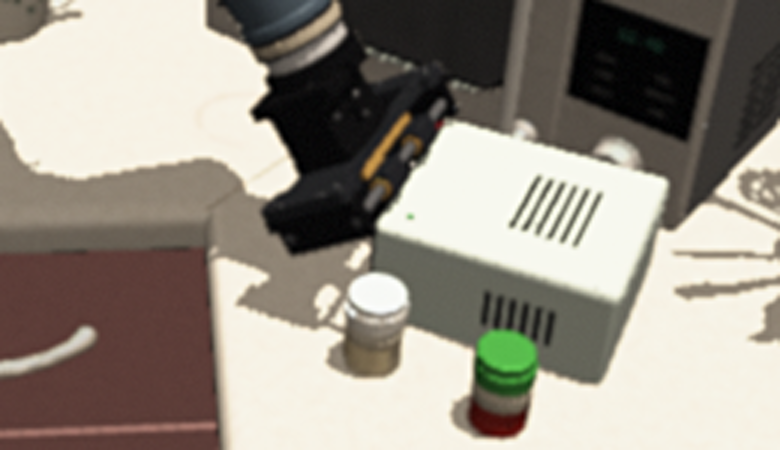

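Emit:
carry_out:
  moves:
    - [0.25,0,-0.3,0.4,0,0,0]
    - [0.25,0,-0.85,1.25,0,0,0]
    - [0.25,0,-1.4,2.05,0,0,0]
    - [0.25,0,-2.0,2.9,0,0,0]
    - [0.25,0,-2.3,2.7,0.1,0,0]
    - [0.25,0,-2.7,2.5,0.2,0,0]
    - [0.25,0,-3.0,2.4,0.3,0,0]
    - [0.25,0,-3.5,3.2,0.3,0,0]
    - [0.25,0,-4.1,4.0,0.3,0,0]
    - [0.25,0,-6.5,2.4,0.3,0,0]
    - [0.25,0,-10,0,0.3,0,0]
    - [0.25,0,-13.5,-2,0.3,0,0]
    - [0.25,0,-17,-4,0.3,0,0]
    - [0.25,0,-17,-4,0.3,0,0]

```text
time: 21.75
position: [0.547, -0.1873, 0.2049]
tool_rot: [0.8, 0.103, -0.07, -0.586]
ft_force: [0.5, 0.6, 0.1]
grip_width: 0.0219
```

```bash
python3 - <<'E'
from h import *
where(); snap(17)
E
```

```text
tcp chiller [-0.0513 -0.0116] z 0.2049 lead [-0.0347 -0.0114] 0.184 q [-0.41  0.48  1.72 -0.34  0.77 -0.43]
```

View pics/wrist17.png

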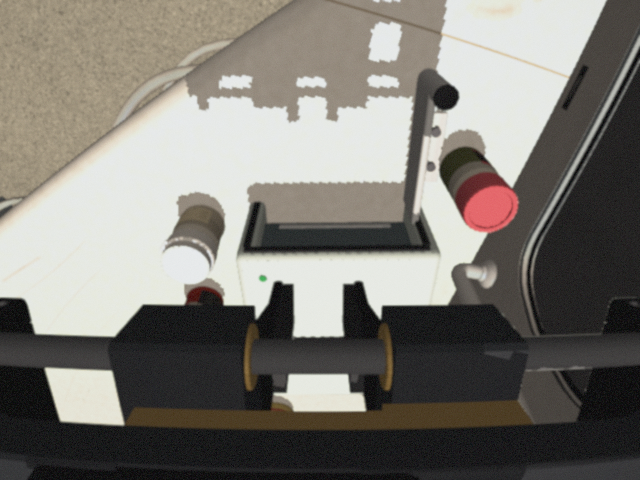

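View pics/scene17c.png

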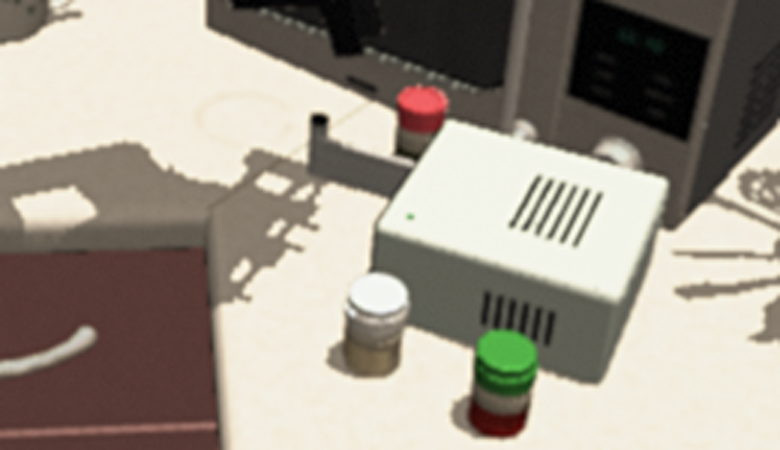

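View pics/top17c.png

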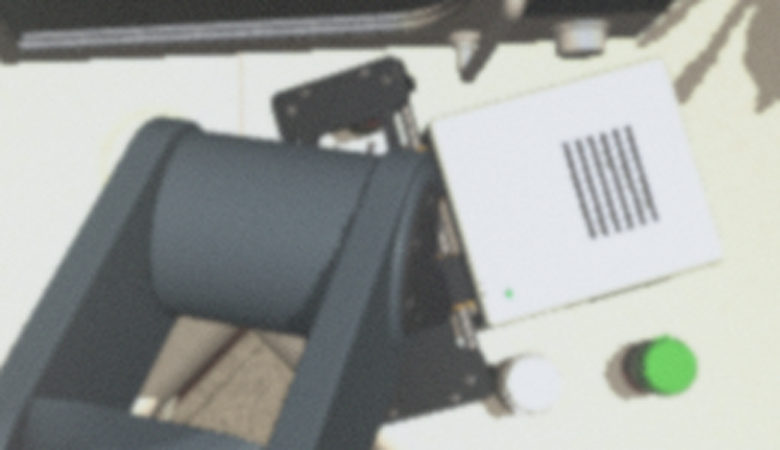

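```bash
python3 - <<'E'
import cv2
im=cv2.imread('pics/wrist17.png')[180:290,220:450];cv2.imwrite('pics/z17.png',cv2.resize(im,None,fx=3.4,fy=3.4,interpolation=cv2.INTER_CUBIC))
E
```

```text
(no output)
```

View pics/z17.png

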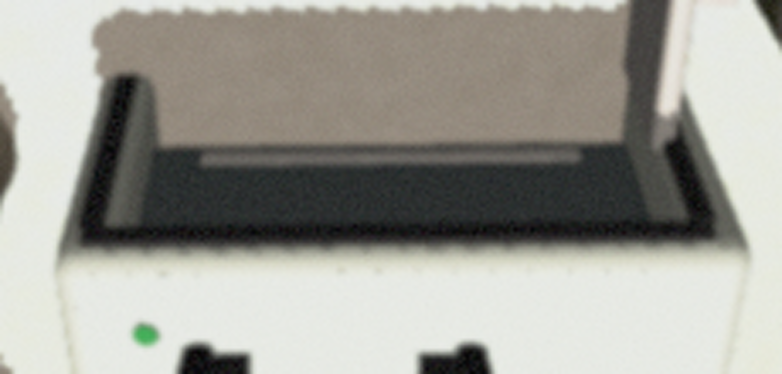

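```bash
python3 - <<'E'
from h import *
T=toolT()
for v in (222,223,224,228): print(v,w2c(onz('wrist',(335,v),.029,T)).round(4), w2c(onz('wrist',(335,v),.0,T)).round(4))
for u in ((262,250),(418,250)): print(w2c(onz('wrist',u,.082,T)).round(4))
rel(-.15,.0,.13,.7)
E
```

```text
222 [ 0.0054 -0.0014] [0.024 0.   ]
223 [ 0.0064 -0.0014] [0.0251 0.0001]
224 [ 0.0074 -0.0014] [0.0261 0.0001]
228 [ 0.0113 -0.0013] [0.0305 0.0002]
[-0.0053 -0.0547]
[-0.0051  0.0551]
shift cm [ 1.48  3.7  11.26] turn [-0.401 -0.001 -0.002] world [ 0.534 -0.089  0.13 ]
```

Emit:
carry_out:
  moves:
    - [0.25,0.5,1,3,-0.1,0,0]
    - [0.25,1,2,6,-0.2,0,0]
    - [0.25,1.5,3,9,-0.3,0,0]
    - [0.25,1.5,3.7,11.3,-0.4,0,0]
    - [0.25,1.5,3.7,11.3,-0.4,0,0]
    - [0.25,1.5,3.7,11.3,-0.4,0,0]

```text
time: 22.5
position: [0.5312, -0.0856, 0.1253]
tool_rot: [0.899, 0.113, -0.058, -0.419]
ft_force: [-0.3, 0.4, 0.2]
grip_width: 0.0217
```

```bash
python3 - <<'E'
from h import *
where();T=toolT();snap(18)
im=cv2.imread('pics/wrist18.png')[150:330,200:440];cv2.imwrite('pics/z18.png',cv2.resize(im,None,fx=3.3,fy=3.3,interpolation=cv2.INTER_CUBIC))
E
```

```text
tcp chiller [-0.1539 -0.0017] z 0.1253 lead [-0.1305 -0.0018] 0.1122 q [-0.05  0.68  1.9  -1.17  0.73  0.67]
```

View pics/z18.png

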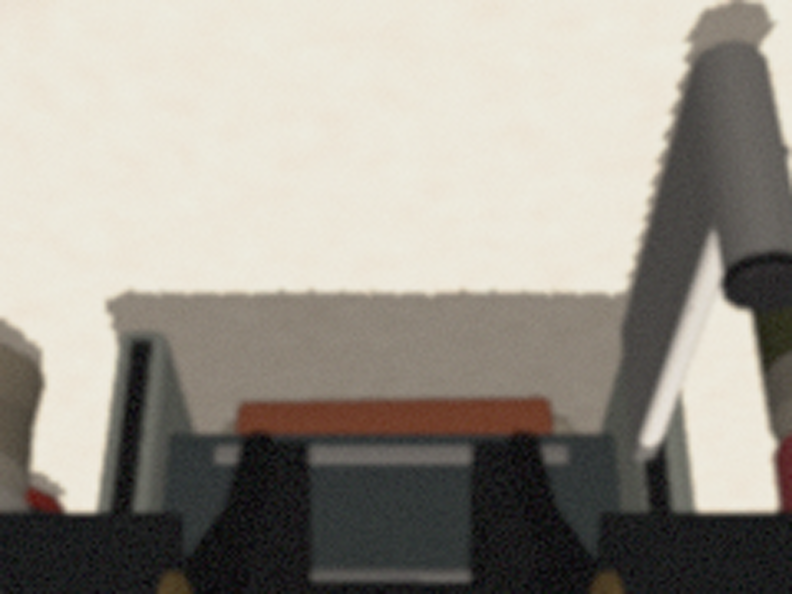

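View pics/scene18.png

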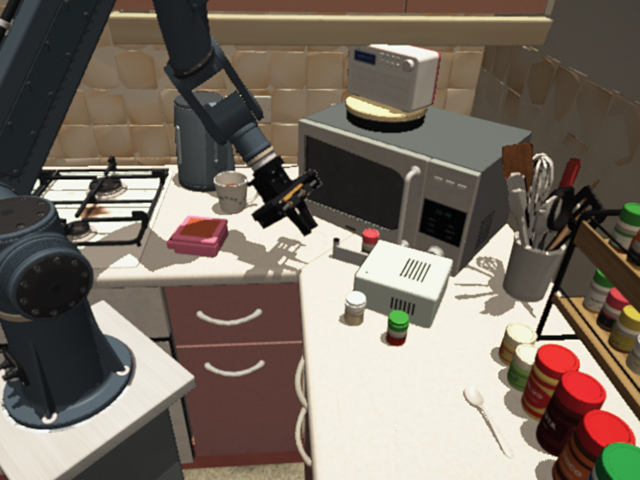

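```bash
python3 - <<'E'
from h import *
T=toolT()
for u in (245,395,548):
    print(w2c(onz('wrist',(200+(u+.5)/3.3-.5,150+(402.5)/3.3-.5),.006,T)).round(4))
for u in (120,610): print('flap edge',w2c(onz('wrist',(200+(u+.5)/3.3-.5,150+435/3.3-.5),.029,T)).round(4))
print('roof front top?')
for k in (6,18):
    im=cv2.imread(f'pics/top{k}.png');h=cv2.cvtColor(im,cv2.COLOR_BGR2HSV)
    for n,lo,hi,z in (('green',(45,120,60),(75,255,255),.064),('pink',(170,90,120),(180,255,255),.072)):
        m=cv2.inRange(h,lo,hi);m[:,:335]=0;m[:,480:]=0;m[:160]=0;m[285:]=0
        ys,xs=np.nonzero(m);print(k,n,len(xs),onz('top',(xs.mean(),ys.mean()),z).round(4) if len(xs) else None)
E
```

```text
[ 0.0392 -0.0426]
[0.039 0.001]
[0.0389 0.0453]
flap edge [ 0.0138 -0.0721]
flap edge [0.0132 0.0578]
roof front top?
6 green 193 [ 0.4725 -0.3805  0.064 ]
6 pink 75 [ 0.6677 -0.1753  0.072 ]
18 green 191 [ 0.4725 -0.3806  0.064 ]
18 pink 108 [ 0.6655 -0.1743  0.072 ]
```

View pics/top18c.png

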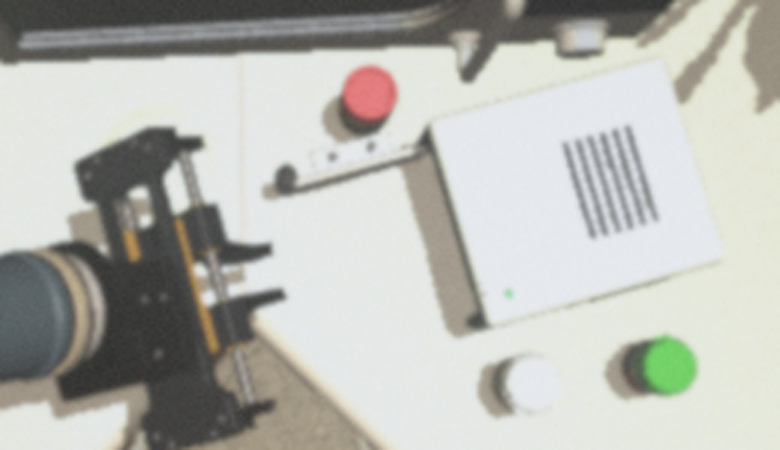

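```bash
python3 - <<'E'
from rig import robot
print(robot.hand_in(), robot.get_obs()['time'])
E
```

```text
the job is handed in; nothing more can be done
the job is handed in; nothing more can be done
```

I pushed the food box against the corner post until it had turned a quarter turn. It then stood square before the mouth, about 0.5° off and with its side along the fence. I pushed it in through the flap with the tool leaned until it met the back wall, then withdrew. The job was handed in at about 23 s of robot time.

**Checks after withdrawing**
- **Box home:** the last push met firm resistance, about 15 N, with the fingertip at chiller x ≈ 28 mm, which is the stated home position. The lip shows square under the flap.
- **Flap:** it hangs shut, with its lower edge at x ≈ 5–6 mm seen from above.
- **Bystanders:** the green jar measured the same before and after, and the pink jar to within about 2 mm. The white jar and the mug look unmoved in the pictures.

**What disagreed**
- **Slanted view:** from low in front, the lip read x ≈ 39 mm and the flap edge ≈ 13 mm. Both look about 8–11 mm too deep, an offset I put down to that grazing angle. The gap between them, 25 mm, is close to the expected 23 mm.
- **Contact with the chiller:** on the first try at the final push the gripper's body touched the chiller, most likely the roof's front edge, at about 14 N. I backed off, leaned the tool further, and finished without touching it again.

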